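# Make up the stapling kit and the stamping kit

### The arm

A 7-joint arm with a two-finger parallel gripper is mounted at the origin on the work surface; the furniture and walls round the work are solid. World frame = base frame: x ahead of the robot, y to its left, z up, the work surface at z = 0. Lengths are in mm, angles in rad, forces in N, time in s.
With the tool pointing down it reaches from about 400 to 850 mm from the base axis. Payload 4.4 kg.
Tool frame: the origin (TCP) lies at the very end of the fingers, on their centre line; the grasp point (between the pads) lies 19 mm behind it (robot.hold_point_z is the distance from the TCP to the grasp point, in mm); z points along the fingers, y is the line along which they close (so a half turn about z gives the same grasp; the last joint's range is limited). The gripper opens to 94 mm and grips with 3 to 60 N. Pads are 16 mm wide; open, the fingers measure 119 mm over their backs; the gripper's body (75 mm by 177 mm) begins 78 mm behind the grasp point.
Start: joints at [-1.215, 0.628, 0.038, 1.517, -0.027, 0.996, -0.02], TCP at [266.089, 593.056, 183.078] pointing down, gripper open.
Joint ranges: [-3.06, 3.06], [-0.37, 2.12], [-1.25, 1.32], [0.18, 2.47], [-1.1, 4.24], [0.23, 1.98], [-2.94, 2.94]. Speed limits (rad/s): [2.57, 2.57, 3.14, 3.14, 3.14, 3.14, 3.14].

### API

Orientations are given as a unit quaternion [w, x, y, z].
In Python, from workcell import get_obs, imaging, job, robot gives the robot as it stands.
- The arm moves only by the tool servo_tool, never from a script. Its argument "steps" is a list of rows, each an object of numbers: "grip": the gripper command: -1 is fully open, 1 is shut, values between are in proportion; "x", "y", "z": the shift along the tool's x, y, z in m; "turn": the turn about the tool's z in rad. In form: [{"grip": .., "x": .., "y": .., "z": .., "turn": ..}, ...]. A call has 1 to 12 rows; each row is the pose to reach, as a shift and turn from the pose commanded when the call began, along the tool's axes at that moment; what a row does not reach only later rows make up. A row lasts 1/8 s, in which the tool goes at most 62.5 mm and 10.7 degrees, less where a joint would pass 70% of its speed; a pose out of reach is approached as far as the arm can. A call with a gripper value outside its range is refused whole. The fingers move at their own pace and stop on an object; "grip_force" is the grip in N (left out, the last holds). Time passes only in rows, so rows that repeat a pose let the fingers close. It gives the time, the measured TCP pose, the force, the opening and the grip force at its end, in the units of the state.
- get_obs(): the state, without advancing time (a new reading comes with each control period).
- imaging.snapshot(name): name is "scene" or "top" or "wrist"; returns a dict with "image" (384x512x3 uint8, red, green, blue), "z_map" (384x512 float32, mm along the optical axis (not along the pixel's ray), 0 where there is no reading), "fov_y" (degrees; the focal length in pixels is half the picture's height over the tangent of half this angle, whatever the lens; pixels are square), "cx", "cy" (the principal point, pixels), "pose" (4x4, takes a point from camera to world coordinates). Camera axes: x right, y up, looking along -z (the intrinsics and any distortion apply to the point x, -y, -z); pixel columns grow to the right and rows downward; lengths in mm; the calibration is good to about 2 mm. A picture is of the moment at which its call begins.
- job.sign_off(): hands the job in; it is judged then, once.
The state is a dict: "t": time; "joints": joint angles; "joint_vel": joint speeds; "effort": joint torques, N m; "tool_pos": TCP position; "ee_rot": TCP orientation; "wrist_force": force on the tool from outside, world axes, zero at the start; "wrist_torque": the same for the moment, N m; "width": opening from 0.0 (shut) to 1.0 (fully open); "gripper_force": force on a finger pad.
Only numpy, scipy, OpenCV 4.12 (cv2) and the standard library are available. Lean on these libraries where they do the work, as an engineer would, in place of code of your own. Each camera call takes 0.05 s, during which the arm holds its last target. There are 200 camera calls.

### The job

Make up two desk kits from the stock lying loose on the desk, each in its own wooden organiser. The stapling kit is the stapler and the carton of staples, in the organiser with two long compartments and the paper clips; the stamping kit is the rubber stamp, the flat tin and the glue stick, in the organiser that already holds the eraser. Put each thing upright and flat on the floor of the one compartment made to its length and width, and let everything come to rest.

Things in the scene. Friction and masses are not known exactly. Their poses are not given: they have to be found in the camera images.
- stapling_tray: Stapling organiser: fixed open wood tray 170 (x) x 143 (y) mm; origin under its centre, z up. Floor top at z 5, wall tops at z 19 mm. Compartments (centre; inner size x by y, mm): stapler (0, -41.5; 162 x 52), carton (-18, 37; 126 x 61). Finger notches cut the long walls to the floor: x -28..28 by the stapler, -50..14 by the carton. Groove 14 wide between. Bay at +x +y: paper clips, leave.
- stamping_tray: Stamping organiser: fixed open wood tray 136 (x) x 138 (y) mm; origin under its centre, z up. Floor top at z 5, wall tops at z 19 mm. Compartments (centre; inner size x by y, mm): tin (-24, 33; 80 x 64), with finger notches to the floor in its walls along x at x -46..-2; stamp (-24, -43; 80 x 44); glue stick well (42, -43; 44 x 44). Bay at (42, 33) already holds a fixed eraser.
- stapler_mid (a point): Black stapler standing on its base, 146 mm long along its own x, 36 wide along y, 46 high; loose, 0.2 to 0.4 kg, arm does not swing. Point: its centre, 23 mm above its underside. Solid 36 mm wide only in the lowest 10 mm (base), narrower above: grip low across the base at mid-length. Either way round will do in its compartment.
- staple_carton_mid (a point): Red carton of staples lying flat, 45 mm wide along its own x, 110 mm long along y, 22 mm high; loose, about 0.1 kg. The point is at its centre, 11 mm above its underside. Either way round will do.
- flat_tin_mid (a point): Flat green tin with rounded corners (the stamp's ink tin), 48 mm along its own x, 64 mm along y, 16 mm high; loose, about 0.06 kg. The point is at its centre, 8 mm above its underside. Lies with its long side along its compartment's 80 mm; either way round will do.
- rubber_stamp_mid (a point): Rubber stamp standing knob up: wooden block 28 mm along its own x, 64 along y, 18 high, with a turned knob about 27 mm across near its top; 69 mm high in all; loose, about 0.06 kg. Point: its centre, 34.5 mm above its underside. Grip the upper half of the knob. Either way round will do.
- glue_stick_mid (a point): White and blue glue stick standing upright, a cylinder 27 mm across and 90 mm high; loose, about 0.04 kg. The point is at its centre, 45 mm above its underside; its z axis is its own axis, its turn about it does not matter.
Not all that is in view belongs to the job. Several things look just like the part that bears glue_stick_mid: the one meant starts farthest to the robot's left.

How it is judged:
By the outcome, as a careful person would: the job done as asked, in the order asked, and still so for the second after the job is handed in, with the robot touching nothing.
It also fails if it takes over 133 s, if anything falls off the work surface, if the arm or the gripper's body presses on something with over 40 N, if the wrist force passes 120 N, or if a joint passes its speed limit or range.

## Working session

There is one attempt and no reset: what is moved stays moved. The work goes in short steps, Python scripts to look and compute and a tool call to move; the robot and the scene stay as the last step left them, time stands still between calls to the robot, and variables do not carry over. Pictures are saved under pics/ and viewed, at most 14 in all, crops included, and the job is handed in when it is done.

Besides the shell and the picture viewer there is one more tool, called after "Request:" as name(argument=value, ...), one argument or row to a line, values as JSON. servo_tool: Moves the arm, as the interface text tells. Its arguments: {"type":"object","properties":{"steps":{"type":"array"},"grip_force":{"type":"number"}},"required":["steps"]}

```bash
ls; mkdir -p pics; cat > h.py <<'E'
import numpy as np, cv2
from workcell import get_obs, imaging, job, robot
def snap(n):
    s=imaging.snapshot(n); s['f']=s['image'].shape[0]/2/np.tan(np.radians(s['fov_y'])/2); return s
def save(s,name,crop=None,k=1):
    im=s['image'][...,::-1]
    if crop: r0,r1,c0,c1=crop; im=im[r0:r1,c0:c1]
    cv2.imwrite('pics/'+name,cv2.resize(im,None,fx=k,fy=k,interpolation=cv2.INTER_CUBIC))
def ray(s,u,v,z):
    "pixel(s) to world on plane z"
    u=np.asarray(u,float);v=np.asarray(v,float)
    d=np.stack([(u-s['cx'])/s['f'],-(v-s['cy'])/s['f'],-np.ones_like(u)],-1)@s['pose'][:3,:3].T
    o=s['pose'][:3,3]; t=(z-o[2])/d[...,2]; return o+t[...,None]*d
def cloud(s):
    v,u=np.mgrid[:384,:512]; z=s['z_map']
    p=np.stack([(u-s['cx'])/s['f']*z,-(v-s['cy'])/s['f']*z,-z],-1)
    return p@s['pose'][:3,:3].T+s['pose'][:3,3]
E
python3 - <<'E'
from h import *
for n in ('top','scene','wrist'):
    s=snap(n); save(s,n+'0.png',k=1.5); print(n,{k:v for k,v in s.items() if k not in('image','z_map')})
print(get_obs()); print([a for a in dir(robot) if a[0]!='_'],[a for a in dir(imaging) if a[0]!='_'])
E
```

```text
pics
top {'fov_y': 45.20118504664454, 'cx': 256.34207248029946, 'cy': 192.32651345985474, 'pose': array([[ 7.54880853e-03,  9.96215925e-01, -8.65843350e-02,
         4.12816109e+02],
       [-9.99901516e-01,  6.49548690e-03, -1.24405599e-02,
         1.38458231e+02],
       [-1.18310765e-02,  8.66697192e-02,  9.96166846e-01,
         1.20508179e+03],
       [ 0.00000000e+00,  0.00000000e+00,  0.00000000e+00,
         1.00000000e+00]]), 'f': np.float64(461.2369305445104)}
scene {'fov_y': 49.25124354267055, 'cx': 257.09672009358576, 'cy': 195.95860613483708, 'pose': array([[ 7.95293132e-01,  3.39213053e-01, -5.02437398e-01,
        -1.44019457e+01],
       [-6.06224616e-01,  4.46018410e-01, -6.58452195e-01,
        -5.36808122e+02],
       [ 7.40749957e-04,  8.28252427e-01,  5.60354681e-01,
         6.34957612e+02],
       [ 0.00000000e+00,  0.00000000e+00,  0.00000000e+00,
         1.00000000e+00]]), 'f': np.float64(418.8693879251241)}
wrist {'fov_y': 58.60750716279459, 'cx': 251.35361766584165, 'cy': 195.87789381010708, 'pose': array([[ 4.09434273e-01, -8.73713136e-01, -2.62657444e-0
[... 390 characters left out ...]
 1.51810443, -0.02699574,
        0.99633739, -0.02000483]), 'joint_vel': array([ 0.00152172, -0.00255195,  0.00023172, -0.00284278,  0.00015329,
       -0.00189585,  0.00071815]), 'effort': array([ 7.36071124e-04, -5.50090563e+01,  1.14445735e+00, -1.86817896e+01,
       -5.22545550e-02,  2.09943519e-02,  1.06750972e-04]), 'tool_pos': array([265.84923576, 592.55425684, 182.37199295]), 'ee_rot': array([-1.54816523e-04,  2.09331939e-01,  9.77844363e-01, -7.19420916e-04]), 'wrist_force': array([-0.17848574,  0.13726708,  0.4548083 ]), 'wrist_torque': array([ 0.00956507, -0.0061617 , -0.04877685]), 'gripper_force': 0.0, 'width': 0.9971054695239961}
['PlanningError', 'hold_point_z'] ['snapshot']
```

View pics/top0.png

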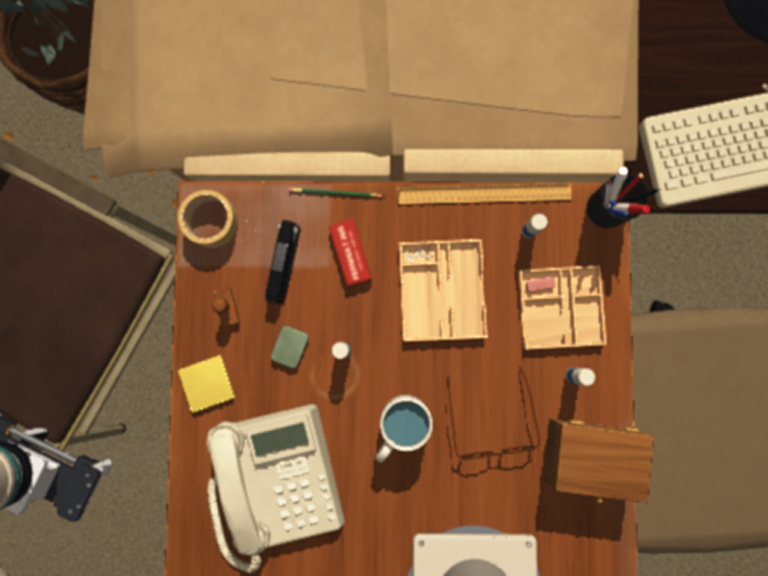

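View pics/scene0.png

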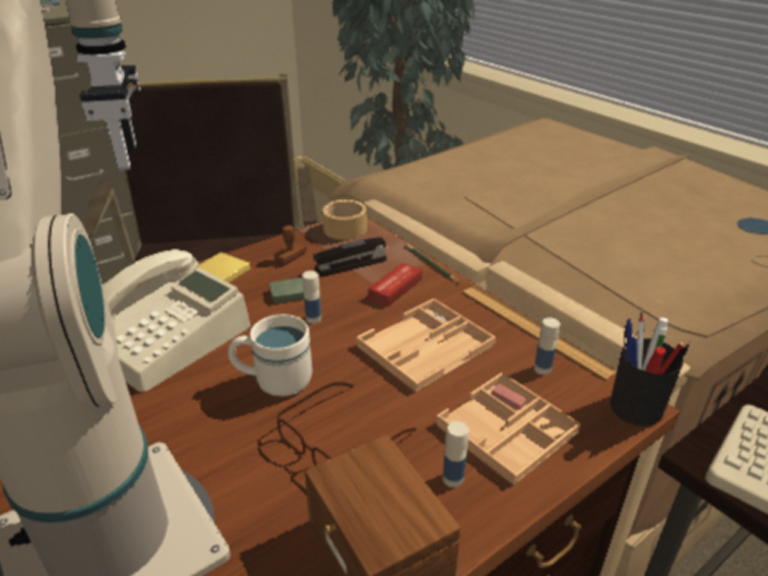

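Glue-stick candidates in the top view (1.5x pixels) are (341,351), (537,224) and (580,377). Image left is world +y, so the one at (341,351) starts farthest to the robot's left. The trays have the clips and the eraser at top-left, so both have yaw near 0. Next I'll measure everything and enlarge that stick.

```bash
cat > meas.py <<'E'
from h import *
s=snap('top'); P=cloud(s); z=P[...,2]; hsv=cv2.cvtColor(s['image'],cv2.COLOR_RGB2HSV); H,S,V=[hsv[...,i].astype(int) for i in range(3)]
save(s,'glue.png',(190,290,170,290),5)
def reg(c0,r0,c1,r1):
    m=np.zeros(z.shape,bool); m[int(r0/1.5):int(r1/1.5),int(c0/1.5):int(c1/1.5)]=1; return m
def rect(name,m,zp):
    m=cv2.morphologyEx(m.astype(np.uint8),cv2.MORPH_OPEN,np.ones((2,2)))
    n,l,st,_=cv2.connectedComponentsWithStats(m); k=1+np.argmax(st[1:,4]); v,u=np.nonzero(l==k)
    w=ray(s,u,v,zp)[:,:2].astype(np.float32); (c,d,a)=cv2.minAreaRect(w)
    print(name,np.round(c,1),'size',np.round(d,1),'ang',round(a,1),'mean',w.mean(0).round(1),'n',len(u),'zmed',np.median(z[l==k]).round(1))
print('desk z',np.median(z[reg(250,380,300,400)]))
rect('stapler',reg(255,210,310,310)&(V<60),30)
rect('stapler_h',reg(255,210,310,310)&(z>6),30)
rect('carton',reg(320,205,380,300)&(H<8)&(S>170)&(z>8),22)
rect('carton_h',reg(320,205,380,300)&(z>10),22)
rect('tin_h',reg(260,315,320,380)&(z>7),16)
rect('tin',reg(260,315,320,380)&(H>35)&(H<100),16)
rect('stampblk',reg(200,270,250,345)&(z>8)&(z<30),18)
rect('stampknob',reg(200,270,250,345)&(z>40),66)
rect('glue',reg(310,330,370,380)&(z>75),90)
rect('glueR1',reg(510,200,560,250)&(z>75),90)
rect('glueR2',reg(550,350,610,400)&(z>75),90)
rect('trayA',reg(385,225,500,355)&(z>9),19)
rect('trayB',reg(505,250,620,365)&(z>9),19)
for n,r in dict(phone=reg(200,400,350,570),mug=reg(370,390,440,470),box=reg(545,415,660,510),pens=reg(580,160,650,225),tape=reg(170,185,240,250),ledge=reg(180,150,630,180),paper=reg(100,20,620,140),yellow=reg(170,350,240,412)).items(): print(n,'max z',np.percentile(z[r],99).round())
E
python3 meas.py
```

```text
desk z -0.3599240923629168
stapler [555.8 326.9] size [ 34.  144.7] ang 78.8 mean [550.5 326.5] n 552 zmed 37.0
stapler_h [557.9 326.1] size [ 37.6 143.6] ang 80.5 mean [558.5 327.2] n 728 zmed 39.9
carton [575.7 210.9] size [110.6  44.9] ang 17.7 mean [575.1 210.2] n 530 zmed 21.9
carton_h [575.7 210.9] size [110.6  44.9] ang 17.7 mean [575.4 210.7] n 737 zmed 22.1
tin_h [412.2 313.4] size [48.5 63.2] ang 69.0 mean [412.1 313.5] n 460 zmed 15.6
tin [411.9 313.2] size [44.6 59.2] ang 70.0 mean [411.9 313.5] n 391 zmed 15.8
stampblk [480.6 422.8] size [64.6 29.4] ang 15.6 mean [479.1 420.6] n 219 zmed 17.1
stampknob [479.8 421.3] size [22.4 25. ] ang 0.4 mean [479.8 422.1] n 90 zmed 64.0
glue [407.9 220.5] size [23.9 25.5] ang 45.5 mean [407.8 220.8] n 97 zmed 89.4
glueR1 [617.5 -98.6] size [24.7 26.9] ang 0.3 mean [617.3 -98.6] n 104 zmed 88.6
glueR2 [ 368.6 -170.8] size [23.7 28.7] ang 0.5 mean [ 368.5 -170.9] n 114 zmed 89.4
trayA [573.6   8.2] size [49.6 49.1] ang 0.3 mean [584.6  -1.2] n 77 zmed 10.1
trayB [ 485.8 -182.3] size [134.2  36.1] ang 1.2 mean [ 488.6 -175.5] n 172 zmed 15.3
phone max z 107.0
mug max z 96.0
box max z 98.0
pens max z 139.0
tape max z 51.0
ledge max z 127.0
paper max z 63.0
yellow max z 18.0
```

View pics/glue.png

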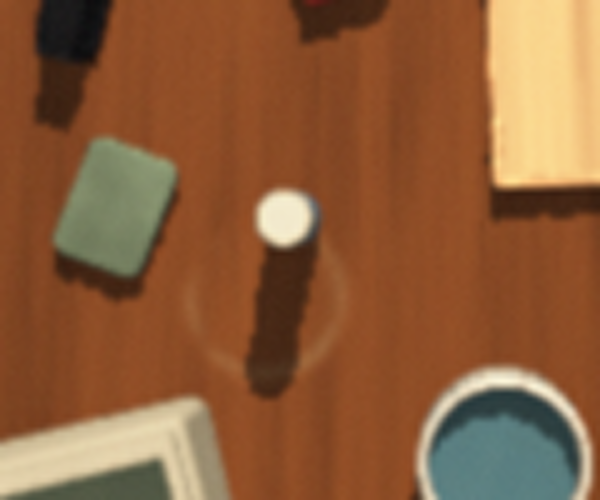

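The crop shows the white-capped glue stick, its cap at crop (287,217), standing alone next to the tin and in front of the phone, so this is the leftmost one. Next are the tray outlines and the phone's clearance, and then I'll move to the stapler.

```bash
cat > tray.py <<'E'
from h import *
s=snap('top'); P=cloud(s); hsv=cv2.cvtColor(s['image'],cv2.COLOR_RGB2HSV)
z=P[...,2]
for n,(c0,r0,c1,r1) in dict(A=(385,228,500,352),B=(508,255,620,362)).items():
    m=np.zeros(z.shape,np.uint8); sl=np.s_[int(r0/1.5):int(r1/1.5),int(c0/1.5):int(c1/1.5)]
    m[sl]=((hsv[...,2]>140)[sl])*1
    v,u=np.nonzero(cv2.morphologyEx(m,cv2.MORPH_CLOSE,np.ones((7,7))))
    for zp in (0,19): print(n,zp,cv2.minAreaRect(ray(s,u,v,zp)[:,:2].astype(np.float32)))
ph=(P[...,0]>300)&(P[...,0]<400)&(P[...,1]>180)&(P[...,1]<420)&(z>60)
ph&=~((abs(P[...,1]-220)<25)&(P[...,0]>370))
q=P[ph]; print('phone>60 max x',q[:,0].max(),'zmax there',q[q[:,0]>q[:,0].max()-15][:,2].max())
q=P[(z>70)&(P[...,0]>600)&(P[...,1]>100)]; print('ledge min x',q[:,0].min())
E
python3 tray.py
```

```text
A 0 ((518.4584350585938, 54.28630065917969), (213.24688720703125, 200.25929260253906), 0.31339791417121887)
A 19 ((516.7928466796875, 55.6134033203125), (209.8846893310547, 197.1019744873047), 0.31342145800590515)
B 0 ((486.3941650390625, -156.48312377929688), (193.0191650390625, 184.66867065429688), 89.55517578125)
B 19 ((485.23406982421875, -151.83291625976562), (189.97596740722656, 181.7570343017578), 89.5551986694336)
phone>60 max x 312.6217879093015 zmax there 81.67533139752891Traceback (most recent call last):
  File "tray.py", line 12, in <module>
    q=P[(z>70)&(P[...,0]>600)&(P[...,1]>100)]; print('ledge min x',q[:,0].min())
                                                                   ~~~~~~~~~~^^
    return umr_minimum(a, axis, None, out, keepdims, initial, where)
ValueError: zero-size array to reduction operation minimum which has no identity
```

Request:
servo_tool(
  steps=[
    {"grip": -1,"x": -0.06,"y": -0.02,"z": 0,"turn": -0.05},
    {"grip": -1,"x": -0.373,"y": -0.124,"z": 0,"turn": -0.24},
    {"grip": -1,"x": -0.373,"y": -0.124,"z": 0,"turn": -0.24},
    {"grip": -1,"x": -0.373,"y": -0.124,"z": 0,"turn": -0.24},
    {"grip": -1,"x": -0.373,"y": -0.124,"z": 0,"turn": -0.24},
    {"grip": -1,"x": -0.373,"y": -0.124,"z": 0,"turn": -0.24},
    {"grip": -1,"x": -0.373,"y": -0.124,"z": 0,"turn": -0.24},
    {"grip": -1,"x": -0.373,"y": -0.124,"z": 0,"turn": -0.24},
    {"grip": -1,"x": -0.373,"y": -0.124,"z": 0,"turn": -0.24},
    {"grip": -1,"x": -0.373,"y": -0.124,"z": 0,"turn": -0.24},
  ],
)

```text
t: 1.5
tool_pos: [553.9, 329.5, 183.1]
ee_rot: [-0.0, 0.089, 0.996, 0.0]
wrist_force: [-0.1, -0.3, -0.1]
width: 0.997
gripper_force: 0.0
```

```bash
cat > tray.py <<'E'
from h import *
s=snap('top'); 
for n,(c0,r0,c1,r1) in dict(A=(385,228,500,352),B=(508,255,620,362)).items():
    g=s['image'][int(r0/1.5):int(r1/1.5),int(c0/1.5):int(c1/1.5)]; b=g[...,1]
    t,m=cv2.threshold(b,0,255,cv2.THRESH_OTSU); m=cv2.morphologyEx(m,cv2.MORPH_OPEN,np.ones((3,3)))
    v,u=np.nonzero(m); u=u+int(c0/1.5); v=v+int(r0/1.5)
    for zp in (0,19): print(n,t,zp,cv2.minAreaRect(ray(s,u,v,zp)[:,:2].astype(np.float32)))
w=snap('wrist'); save(w,'w1.png',k=1.5); P=cloud(w); z=P[...,2]
h=(abs(P[...,0]-556)<110)&(abs(P[...,1]-327)<60)
for lo,hi in ((3,60),(3,14),(25,60)):
    m=cv2.morphologyEx((h&(z>lo)&(z<hi)).astype(np.uint8),cv2.MORPH_OPEN,np.ones((3,3)))>0
    print(lo,hi,m.sum(),cv2.minAreaRect(P[m][:,:2].astype(np.float32)))
print(get_obs()['tool_pos'])
E
python3 tray.py
```

```text
A 121.0 0 ((517.4956665039062, 53.61936569213867), (173.3585662841797, 142.642822265625), 2.9076197147369385)
A 121.0 19 ((515.8451538085938, 54.95698928833008), (170.6252899169922, 140.39385986328125), 2.9076075553894043)
B 113.0 0 ((488.26727294921875, -153.3985595703125), (138.15077209472656, 139.9714813232422), 4.236746788024902)
B 113.0 19 ((487.07769775390625, -148.7969970703125), (135.9726104736328, 137.7646484375), 4.236724853515625)
3 60 3941 ((539.6778564453125, 333.88067626953125), (51.077571868896484, 186.01686096191406), 87.02820587158203)
3 14 424 ((558.5606689453125, 333.8160400390625), (34.1879997253418, 124.15773010253906), 78.70501708984375)
25 60 3247 ((561.1078491210938, 332.77337646484375), (32.46022415161133, 142.67373657226562), 79.09334564208984)
[554.49200252 328.74711997 183.1469361 ]
```

View pics/w1.png

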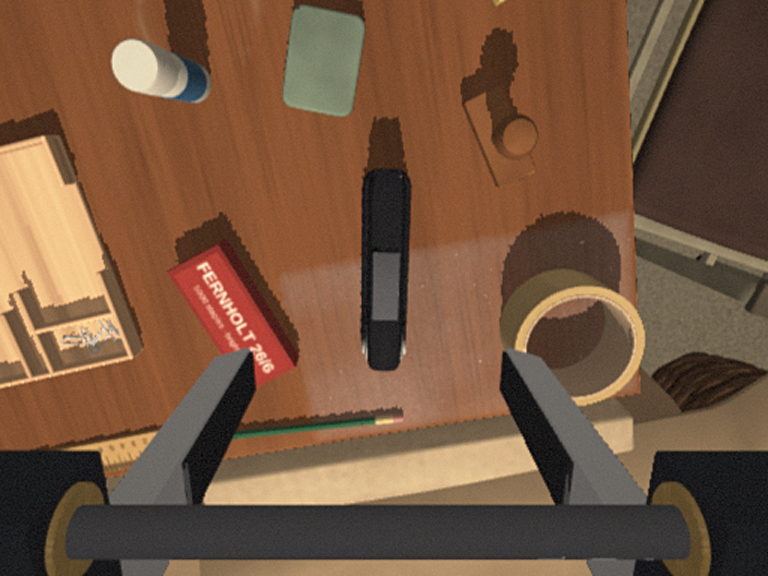

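The wrist picture shows the stapler centred between the fingers at about (386,270), with the carton at (232,315), stamp knob at (515,135), tin at (323,60) and the chosen glue stick at (150,70). Now I'll descend and grip the base.

Request:
servo_tool(
  steps=[
    {"grip": -1,"x": -0.004,"y": 0.002,"z": 0.06,"turn": 0},
    {"grip": -1,"x": -0.004,"y": 0.002,"z": 0.12,"turn": 0},
    {"grip": -1,"x": -0.004,"y": 0.002,"z": 0.16,"turn": 0},
    {"grip": -1,"x": -0.004,"y": 0.002,"z": 0.179,"turn": 0},
    {"grip": -1,"x": -0.004,"y": 0.002,"z": 0.179,"turn": 0},
    {"grip": 1,"x": -0.004,"y": 0.002,"z": 0.179,"turn": 0},
    {"grip": 1,"x": -0.004,"y": 0.002,"z": 0.179,"turn": 0},
    {"grip": 1,"x": -0.004,"y": 0.002,"z": 0.179,"turn": 0},
    {"grip": 1,"x": -0.004,"y": 0.002,"z": 0.179,"turn": 0},
    {"grip": 1,"x": -0.004,"y": 0.002,"z": 0.179,"turn": 0},
  ],
  grip_force=35,
)

```text
t: 2.85
tool_pos: [560.0, 328.5, 4.2]
ee_rot: [0.0, 0.091, 0.996, 0.0]
wrist_force: [-0.1, -0.4, 0.7]
width: 0.505
gripper_force: 0.0
```

Request:
servo_tool(
  steps=[
    {"grip": 1,"x": 0,"y": 0,"z": 0},
    {"grip": 1,"x": 0,"y": 0,"z": 0},
    {"grip": 1,"x": 0,"y": 0,"z": 0},
    {"grip": 1,"x": 0,"y": 0,"z": 0},
    {"grip": 1,"x": 0,"y": 0,"z": 0},
  ],
)

```text
$.steps[0]: bad value
```

Request:
servo_tool(
  steps=[
    {"grip": 1,"x": 0,"y": 0,"z": 0,"turn": 0},
    {"grip": 1,"x": 0,"y": 0,"z": 0,"turn": 0},
    {"grip": 1,"x": 0,"y": 0,"z": 0,"turn": 0},
    {"grip": 1,"x": 0,"y": 0,"z": 0,"turn": 0},
    {"grip": 1,"x": 0,"y": 0,"z": 0,"turn": 0},
  ],
)

```text
t: 3.48
tool_pos: [559.9, 328.8, 4.1]
ee_rot: [0.0, 0.091, 0.996, 0.0]
wrist_force: [0.4, 1.8, -0.6]
width: 0.138
gripper_force: 35.0
```

```bash
python3 - <<'E'
from h import *
s=snap('wrist'); save(s,'w2.png',k=1.2); s=snap('scene'); save(s,'s2.png',(120,230,140,320),4)
print(get_obs()['width'])
E
```

```text
0.13215091762994446
```

View pics/s2.png

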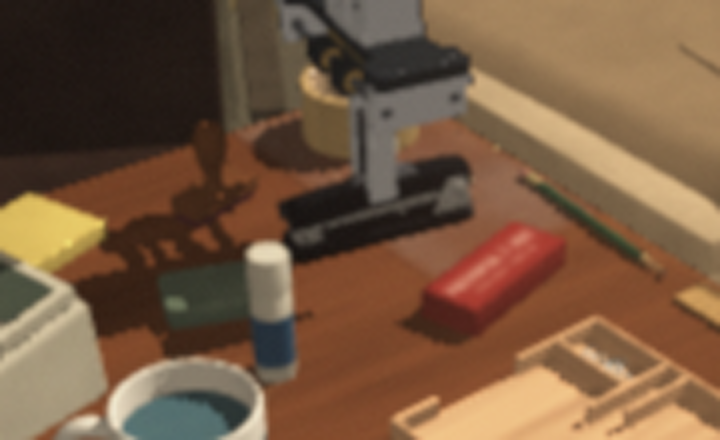

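View pics/w2.png

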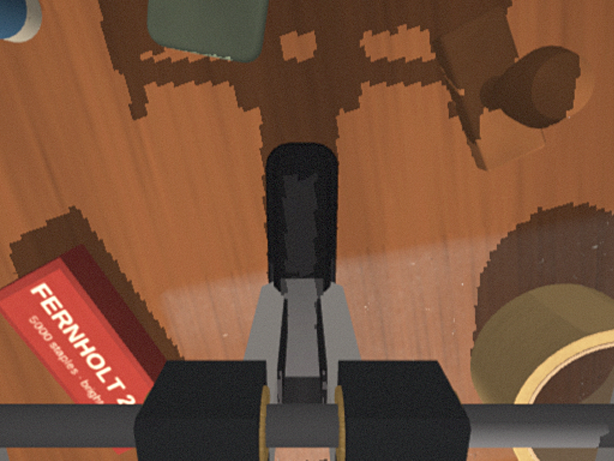

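The fingers closed to 12 mm on the narrow upper part instead of the 36 mm base. I'll lift a little to see what the grip holds.

Request:
servo_tool(
  steps=[
    {"grip": 1,"x": 0,"y": 0,"z": -0.02,"turn": 0},
    {"grip": 1,"x": 0,"y": 0,"z": -0.05,"turn": 0},
    {"grip": 1,"x": 0,"y": 0,"z": -0.08,"turn": 0},
    {"grip": 1,"x": 0,"y": 0,"z": -0.08,"turn": 0},
    {"grip": 1,"x": 0,"y": 0,"z": -0.08,"turn": 0},
  ],
)

```text
t: 4.2
tool_pos: [559.2, 327.7, 83.5]
ee_rot: [-0.001, 0.091, 0.996, -0.001]
wrist_force: [0.5, -0.1, -3.3]
width: 0.132
gripper_force: 35.0
```

```bash
python3 - <<'E'
from h import *
s=snap('scene'); save(s,'s3.png',(90,220,170,330),4)
print(get_obs())
E
```

```text
{'t': 4.25, 'joints': array([-0.55799599,  0.73850766, -0.02644551,  1.61109812,  0.02507311,
        0.795024  ,  0.7937531 ]), 'joint_vel': array([-1.34997841e-03,  1.18553064e-02, -1.46113716e-03,  2.42060998e-03,
       -8.79235442e-04,  5.05620224e-05, -9.25180238e-04]), 'effort': array([ 3.50776501e-02, -6.02814531e+01,  4.05314639e-01, -1.69524300e+01,
       -9.12724732e-03,  2.98645534e-02, -1.98101848e-04]), 'tool_pos': array([558.83638296, 327.57699295,  82.88886248]), 'ee_rot': array([-1.03157451e-03,  9.08152926e-02,  9.95866834e-01, -8.76393365e-04]), 'wrist_force': array([-0.3791645 ,  0.46467586, -2.25363893]), 'wrist_torque': array([ 0.04114482, -0.01011699,  0.01450142]), 'gripper_force': 34.99897062778473, 'width': 0.13432321064649178}
```

View pics/s3.png

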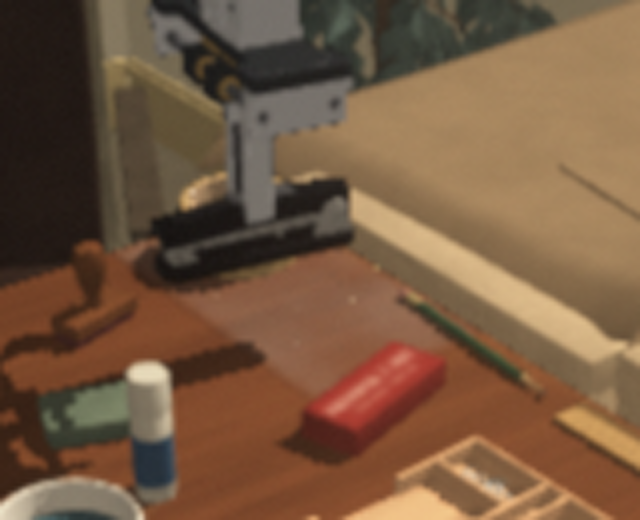

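The stapler is lifted level and held firmly at mid-length (about 0.25 kg). The scene crop shows it horizontal at about (255,225). I'll carry it over its compartment.

Request:
servo_tool(
  steps=[
    {"grip": 1,"x": -0.003,"y": -0.04,"z": 0.0,"turn": -0.03},
    {"grip": 1,"x": -0.006,"y": -0.1,"z": 0,"turn": -0.08},
    {"grip": 1,"x": -0.009,"y": -0.16,"z": 0,"turn": -0.12},
    {"grip": 1,"x": -0.013,"y": -0.22,"z": 0,"turn": -0.17},
    {"grip": 1,"x": -0.016,"y": -0.28,"z": 0,"turn": -0.2},
    {"grip": 1,"x": -0.018,"y": -0.317,"z": 0,"turn": -0.232},
    {"grip": 1,"x": -0.018,"y": -0.317,"z": 0,"turn": -0.232},
    {"grip": 1,"x": -0.018,"y": -0.317,"z": 0,"turn": -0.232},
    {"grip": 1,"x": -0.018,"y": -0.317,"z": 0,"turn": -0.232},
  ],
)

```text
t: 5.38
tool_pos: [520.2, 15.2, 83.7]
ee_rot: [-0.0, -0.026, 1.0, 0.0]
wrist_force: [-0.8, 0.2, -2.9]
width: 0.134
gripper_force: 35.0
```

```bash
python3 - <<'E'
from h import *
s=snap('wrist'); save(s,'w4.png',k=1.5)
P=cloud(s); z=P[...,2]
o=get_obs(); print(o['tool_pos'],o['ee_rot'],o['wrist_force'],o['width'])
# stapler: outline when held, top at ~ TCP+42
m=(z>90)&(z<150)&(P[...,0]<505)&(P[...,0]>380)
print('held z',np.percentile(z[m],[5,50,95]), 'y',np.percentile(P[m][:,1],[1,50,99]),'xmin',np.percentile(P[m][:,0],1))
m=(z>12)&(z<26)&(abs(P[...,0]-490)<100)&(abs(P[...,1]-50)<100)
p=P[m]; print('wall top z',np.median(p[:,2]))
for x0 in (440,460,480):
    q=p[abs(p[:,0]-x0)<5]; h,e=np.histogram(q[:,1],np.arange(-40,140,3)); print(x0,[(int(e[i]),int(h[i])) for i in np.nonzero(h>5)[0]])
for y0 in (0,40,100): q=p[abs(p[:,1]-y0)<15]; print(y0,'x min',np.percentile(q[:,0],[0.5,3]) if len(q) else None)
E
```

```text
[520.3091519   15.11980936  83.7892888 ] [-1.61885263e-04 -2.63519180e-02  9.99652652e-01  3.53510569e-04] [-0.62502554  0.30978657 -1.9079619 ] 0.13377538523974505
held z [114.00662133 119.68011468 122.41469536] y [-0.02638476 12.44530772 25.34640659] xmin 450.039510056189
wall top z 17.287546071118328
440 [(-22, 47), (-19, 44), (-16, 16), (-13, 16), (-10, 16), (-7, 12), (-4, 12), (-1, 12), (2, 12), (5, 10), (8, 8), (11, 8), (14, 8), (17, 8), (32, 21), (35, 54), (38, 7), (50, 24), (53, 57), (116, 63), (119, 35)]
460 [(-22, 26), (-19, 53), (35, 55), (38, 20), (53, 59), (56, 20), (116, 30), (119, 35)]
480 [(-22, 11), (-19, 43), (-16, 20), (35, 28), (38, 36)]
0 x min [433.2274238  433.42888923]
40 x min [431.1908715  431.85149226]
100 x min [427.89384239 428.3626132 ]
```

View pics/w4.png

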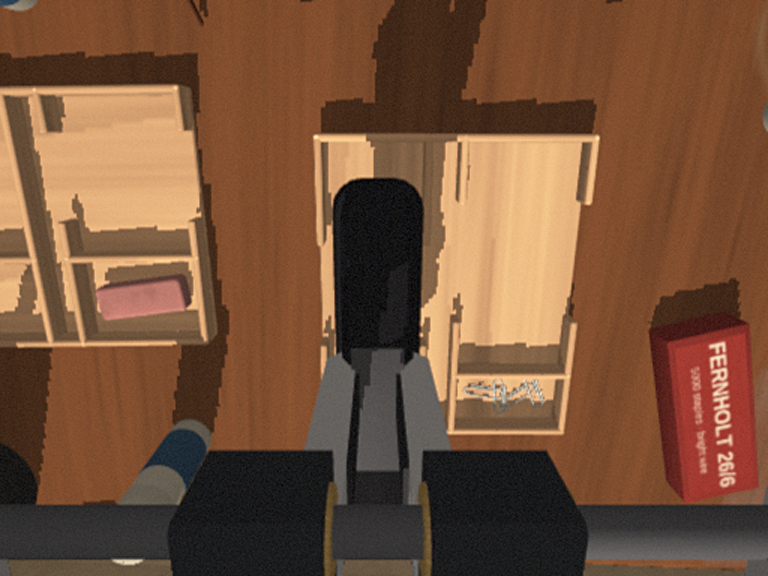

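The wrist picture shows tray A's near edge at row 135, the walls at columns 318, 462 and 590, and the stapler at (378,265), slightly right of the compartment's middle. From the depth map the tray centre is (515.6,52.2) and its yaw is 3°. I'll correct by (-5,-4) mm, lower, release and rise.

Request:
servo_tool(
  steps=[
    {"grip": 1,"x": 0.005,"y": -0.004,"z": 0.02,"turn": 0},
    {"grip": 1,"x": 0.005,"y": -0.004,"z": 0.045,"turn": 0},
    {"grip": 1,"x": 0.005,"y": -0.004,"z": 0.063,"turn": 0},
    {"grip": 1,"x": 0.005,"y": -0.004,"z": 0.074,"turn": 0},
    {"grip": 1,"x": 0.005,"y": -0.004,"z": 0.074,"turn": 0},
    {"grip": 1,"x": 0.005,"y": -0.004,"z": 0.074,"turn": 0},
  ],
)

```text
t: 6.18
tool_pos: [516.1, 9.5, 10.6]
ee_rot: [0.001, -0.025, 1.0, 0.0]
wrist_force: [-0.1, -0.9, -3.4]
width: 0.152
gripper_force: 34.3
```

Request:
servo_tool(
  steps=[
    {"grip": -0.15,"x": 0,"y": 0,"z": 0,"turn": 0},
    {"grip": -0.15,"x": 0,"y": 0,"z": 0,"turn": 0},
    {"grip": -0.15,"x": 0,"y": 0,"z": 0,"turn": 0},
    {"grip": -0.15,"x": 0,"y": 0,"z": 0,"turn": 0},
    {"grip": -0.15,"x": 0,"y": 0,"z": -0.03,"turn": 0},
    {"grip": -0.15,"x": 0,"y": 0,"z": -0.08,"turn": 0},
    {"grip": -1,"x": 0,"y": 0,"z": -0.13,"turn": 0},
    {"grip": -1,"x": 0,"y": 0,"z": -0.18,"turn": 0},
    {"grip": -1,"x": 0,"y": 0,"z": -0.18,"turn": 0},
  ],
)

```text
t: 7.3
tool_pos: [518.4, 9.4, 193.8]
ee_rot: [0.004, -0.025, 1.0, 0.0]
wrist_force: [0.6, -0.2, -0.8]
width: 0.858
gripper_force: 0.0
```

```bash
python3 - <<'E'
from h import *
w=snap('wrist'); s=snap('scene'); 
a=cv2.resize(w['image'],None,fx=.75,fy=.75); b=cv2.resize(s['image'][160:300,200:420],(384,244))
im=np.zeros((288,384*2,3),np.uint8); im[:288,:384]=a; im[:244,384:]=b
cv2.imwrite('pics/c5.png',im[...,::-1])
P=cloud(w); z=P[...,2]
m=(z>25)&(z<55)&(abs(P[...,0]-515)<100)&(abs(P[...,1]-11)<40); q=P[m]
print('stapler',cv2.minAreaRect(q[:,:2].astype(np.float32)),np.percentile(q[:,2],[50,99]))
h=(abs(P[...,0]-575)<75)&(abs(P[...,1]-211)<60)&(z>17)&(z<27)
print('carton',cv2.minAreaRect(P[h][:,:2].astype(np.float32)),np.median(z[h]))
o=get_obs(); print(o['tool_pos'],o['ee_rot'],o['width'],o['t'])
E
```

```text
stapler ((515.8170166015625, 6.975847244262695), (142.9247589111328, 31.666746139526367), 1.8202674388885498) [46.15226195 50.60918776]
carton ((579.3233032226562, 213.14459228515625), (110.60856628417969, 46.06644821166992), 17.496110916137695) 20.72380480056944
[515.3181382    9.05703911 190.12811605] [ 2.08684874e-04 -2.50396088e-02  9.99686436e-01 -6.70088920e-05] 0.9414327642767704 7.4
```

View pics/c5.png

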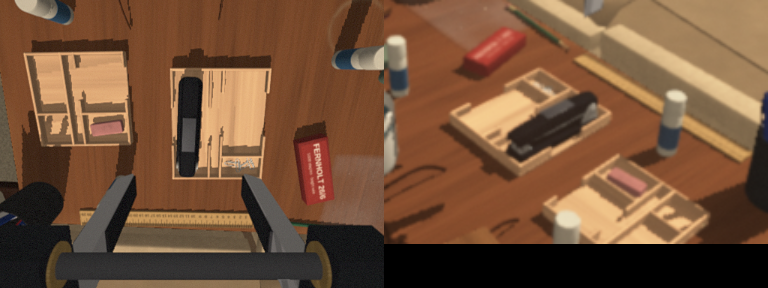

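The stapler lies in its compartment, at (188,125) in the left panel, with its top at z 51. Next is the carton at (578.5,212.5), yaw 17.5°.

Request:
servo_tool(
  steps=[
    {"grip": -1,"x": -0.018,"y": 0.05,"z": 0,"turn": -0.06},
    {"grip": -1,"x": -0.036,"y": 0.1,"z": 0,"turn": -0.13},
    {"grip": -1,"x": -0.055,"y": 0.15,"z": 0,"turn": -0.2},
    {"grip": -1,"x": -0.073,"y": 0.2,"z": 0,"turn": -0.255},
    {"grip": -1,"x": -0.073,"y": 0.2,"z": 0,"turn": -0.255},
    {"grip": -1,"x": -0.073,"y": 0.2,"z": 0.06,"turn": -0.255},
    {"grip": -1,"x": -0.073,"y": 0.2,"z": 0.12,"turn": -0.255},
    {"grip": -1,"x": -0.073,"y": 0.2,"z": 0.165,"turn": -0.255},
    {"grip": -1,"x": -0.073,"y": 0.2,"z": 0.186,"turn": -0.255},
    {"grip": -1,"x": -0.073,"y": 0.2,"z": 0.186,"turn": -0.255},
    {"grip": 1,"x": -0.073,"y": 0.2,"z": 0.186,"turn": -0.255},
    {"grip": 1,"x": -0.073,"y": 0.2,"z": 0.186,"turn": -0.255},
  ],
  grip_force=20,
)

```text
t: 8.9
tool_pos: [579.2, 212.7, 5.2]
ee_rot: [0.001, -0.152, 0.988, 0.0]
wrist_force: [0.5, -1.3, 0.3]
width: 0.825
gripper_force: 0.0
```

Request:
servo_tool(
  steps=[
    {"grip": 1,"x": 0,"y": 0,"z": 0,"turn": 0},
    {"grip": 1,"x": 0,"y": 0,"z": 0,"turn": 0},
    {"grip": 1,"x": 0,"y": 0,"z": 0,"turn": 0},
    {"grip": 1,"x": 0,"y": 0,"z": 0,"turn": 0},
    {"grip": 1,"x": 0,"y": 0,"z": 0,"turn": 0},
  ],
)

```text
t: 9.52
tool_pos: [578.3, 212.6, 4.0]
ee_rot: [-0.0, -0.152, 0.988, 0.0]
wrist_force: [-0.4, -0.1, 0.6]
width: 0.292
gripper_force: 0.0
```

Request:
servo_tool(
  steps=[
    {"grip": 1,"x": 0,"y": 0,"z": 0,"turn": 0},
    {"grip": 1,"x": 0,"y": 0,"z": 0,"turn": 0},
  ],
)

```text
t: 9.78
tool_pos: [578.4, 212.6, 4.0]
ee_rot: [-0.0, -0.152, 0.988, 0.0]
wrist_force: [0.6, 0.8, -0.3]
width: 0.081
gripper_force: 0.0
```

```bash
python3 - <<'E'
from h import *
w=snap('wrist'); s=snap('scene'); 
a=cv2.resize(w['image'],None,fx=.75,fy=.75); b=cv2.resize(s['image'][120:260,200:420],(384,244))
im=np.zeros((288,384*2,3),np.uint8); im[:288,:384]=a; im[:244,384:]=b
cv2.imwrite('pics/c6.png',im[...,::-1])
o=get_obs(); print(o['tool_pos'],o['ee_rot'],o['width'],o['gripper_force'],o['t'])
E
```

```text
[578.40065692 212.60974163   4.04874015] [ 4.18855445e-06 -1.52034233e-01  9.88375228e-01  6.96152486e-06] 0.010784883491793998 0.0 9.875
```

View pics/c6.png

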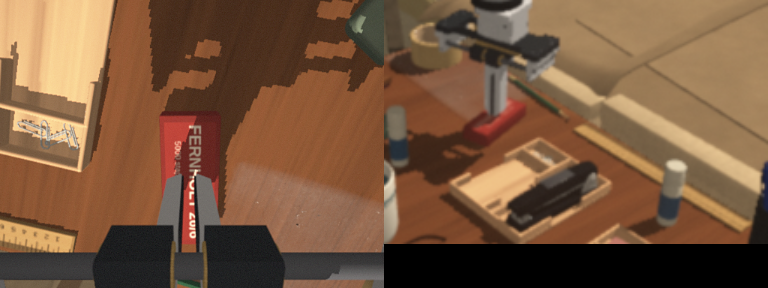

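The fingers shut completely just above the carton, so the real tips sit about 20 mm higher than the reported TCP. I'll raise, open, and measure the tip height with the depth maps.

Request:
servo_tool(
  steps=[
    {"grip": 1,"x": 0,"y": 0,"z": -0.05,"turn": 0},
    {"grip": -1,"x": 0,"y": 0,"z": -0.096,"turn": 0},
    {"grip": -1,"x": 0,"y": 0,"z": -0.096,"turn": 0},
    {"grip": -1,"x": 0,"y": 0,"z": -0.096,"turn": 0},
    {"grip": -1,"x": 0,"y": 0,"z": -0.096,"turn": 0},
    {"grip": -1,"x": 0,"y": 0,"z": -0.096,"turn": 0},
    {"grip": -1,"x": 0,"y": 0,"z": -0.096,"turn": 0},
  ],
)

```text
t: 10.75
tool_pos: [578.0, 212.5, 99.3]
ee_rot: [-0.001, -0.152, 0.988, -0.0]
wrist_force: [0.8, 0.2, 0.6]
width: 0.605
gripper_force: 0.0
```

```bash
python3 - <<'E'
from h import *
o=get_obs(); print(robot.hold_point_z,o['tool_pos'],o['width'])
t=o['tool_pos']
for n in('wrist','scene'):
    P=cloud(snap(n)); z=P[...,2]
    a=np.radians(107.5); d=P-t; ly=d[...,0]*np.cos(a)+d[...,1]*np.sin(a); lx=d[...,0]*np.sin(a)-d[...,1]*np.cos(a)
    for sgn in(-1,1):
        m=(abs(ly*sgn-54)<13)&(abs(lx)<16)&(z>40)
        print(n,sgn,m.sum(),np.percentile(z[m],[0,1,3,10,50]).round(1) if m.sum() else None)
    if n=='wrist':
        h=(abs(P[...,0]-578)<75)&(abs(P[...,1]-211)<60)&(z>17)&(z<27); print(cv2.minAreaRect(P[h][:,:2].astype(np.float32)))
E
```

```text
18.8 [577.95455178 212.49730468  99.32724525] 0.6047457461454754
wrist -1 16 [154.8 155.1 155.5 162.8 184.6]
wrist 1 0 None
((579.5344848632812, 213.5573272705078), (109.90351867675781, 45.11170959472656), 17.666765213012695)
scene -1 449 [131.9 136.1 141.1 156.9 263.9]
scene 1 49 [161.3 201.4 245.6 255.2 261.8]
```

```bash
python3 - <<'E'
from h import *
t=get_obs()['tool_pos']; print(get_obs()['width'])
for n in('wrist','scene'):
    P=cloud(snap(n)); z=P[...,2]
    a=np.radians(107.5); d=P-t; ly=d[...,0]*np.cos(a)+d[...,1]*np.sin(a); lx=d[...,0]*np.sin(a)-d[...,1]*np.cos(a)
    m=(abs(ly)<65)&(abs(lx)<25)&(z>60)&(z<180)
    for k in range(60,180,5):
        q=m&(z>=k)&(z<k+5)
        if q.sum() and k<150: print(n,k,q.sum(),'ly',np.percentile(ly[q],[0,50,100]).round(),'lx',np.median(lx[q]).round())
E
```

```text
0.6920000190930857
wrist 120 130 ly [-39.  -0.  37.] lx -8.0
wrist 125 231 ly [-43.  32.  42.] lx -8.0
wrist 130 277 ly [-45.  32.  44.] lx -9.0
wrist 135 297 ly [-45.  32.  44.] lx -9.0
wrist 140 320 ly [-45. -33.  44.] lx -9.0
wrist 145 369 ly [-45. -33.  44.] lx -9.0
scene 120 3 ly [-38.  34.  35.] lx -6.0
scene 125 10 ly [-41.  33.  36.] lx -6.0
scene 130 25 ly [-48.  33.  43.] lx -8.0
scene 135 26 ly [-49. -39.  42.] lx -7.0
scene 140 28 ly [-51. -39.  44.] lx -8.0
scene 145 24 ly [-49. -39.  43.] lx -7.0
```

The tips measure about z 121 while the TCP reads 99, so the true tips are about 21 mm above the reported TCP. I'll allow for that, and go down carefully to TCP z -15.

Request:
servo_tool(
  steps=[
    {"grip": -1,"x": -0.001,"y": 0.001,"z": 0.05,"turn": 0},
    {"grip": -1,"x": -0.001,"y": 0.001,"z": 0.085,"turn": 0},
    {"grip": -1,"x": -0.001,"y": 0.001,"z": 0.1,"turn": 0},
    {"grip": -1,"x": -0.001,"y": 0.001,"z": 0.108,"turn": 0},
    {"grip": -1,"x": -0.001,"y": 0.001,"z": 0.114,"turn": 0},
    {"grip": -1,"x": -0.001,"y": 0.001,"z": 0.114,"turn": 0},
    {"grip": 1,"x": -0.001,"y": 0.001,"z": 0.114,"turn": 0},
    {"grip": 1,"x": -0.001,"y": 0.001,"z": 0.114,"turn": 0},
    {"grip": 1,"x": -0.001,"y": 0.001,"z": 0.114,"turn": 0},
    {"grip": 1,"x": -0.001,"y": 0.001,"z": 0.114,"turn": 0},
    {"grip": 1,"x": -0.001,"y": 0.001,"z": 0.114,"turn": 0},
    {"grip": 1,"x": -0.001,"y": 0.001,"z": 0.114,"turn": 0},
  ],
)

```text
t: 12.45
tool_pos: [579.0, 213.9, -13.9]
ee_rot: [-0.0, -0.152, 0.988, 0.0]
wrist_force: [-0.0, 0.3, 0.6]
width: 0.476
gripper_force: 20.0
```

Request:
servo_tool(
  steps=[
    {"grip": 1,"x": 0,"y": 0,"z": 0,"turn": 0},
    {"grip": 1,"x": 0,"y": 0,"z": 0,"turn": 0},
  ],
)

```text
t: 12.7
tool_pos: [579.0, 213.9, -14.0]
ee_rot: [-0.0, -0.152, 0.988, 0.0]
wrist_force: [0.4, 0.6, 0.4]
width: 0.475
gripper_force: 20.0
```

Request:
servo_tool(
  steps=[
    {"grip": 1,"x": 0,"y": 0,"z": -0.04,"turn": 0},
    {"grip": 1,"x": 0,"y": 0,"z": -0.08,"turn": 0},
    {"grip": 1,"x": 0.03,"y": -0.024,"z": -0.08,"turn": 0.06},
    {"grip": 1,"x": 0.06,"y": -0.048,"z": -0.08,"turn": 0.13},
    {"grip": 1,"x": 0.09,"y": -0.072,"z": -0.08,"turn": 0.2},
    {"grip": 1,"x": 0.117,"y": -0.095,"z": -0.08,"turn": 0.253},
    {"grip": 1,"x": 0.117,"y": -0.095,"z": -0.08,"turn": 0.253},
    {"grip": 1,"x": 0.117,"y": -0.095,"z": -0.08,"turn": 0.253},
  ],
)

```text
t: 13.7
tool_pos: [496.8, 88.9, 66.2]
ee_rot: [0.001, -0.026, 1.0, 0.0]
wrist_force: [0.2, 0.3, -1.4]
width: 0.478
gripper_force: 20.0
```

```bash
python3 - <<'E'
from h import *
w=snap('wrist'); P=cloud(w); z=P[...,2]; o=get_obs(); t=o['tool_pos']; print(t,o['ee_rot'],o['width'],o['wrist_force'])
m=(z>75)&(z<105)&(P[...,0]<480)&(P[...,0]>400)&(abs(P[...,1]-88)<40); print('held z',np.median(z[m]),'y',np.percentile(P[m][:,1],[1,50,99]),'xmin',np.percentile(P[m][:,0],1))
m=(z>12)&(z<26)&(abs(P[...,0]-490)<100)&(abs(P[...,1]-50)<90); p=P[m]
for x0 in (440,450,460):
    q=p[abs(p[:,0]-x0)<5]; h,e=np.histogram(q[:,1],np.arange(-40,140,3)); print(x0,[(int(e[i]),int(h[i])) for i in np.nonzero(h>12)[0]])
for y0 in (0,40,100): q=p[abs(p[:,1]-y0)<15]; print(y0,'x min',np.percentile(q[:,0],3) if len(q) else None)
E
```

```text
[496.94786054  89.35918766  66.19945346] [ 6.53963944e-04 -2.68073112e-02  9.99640261e-01  5.37807190e-04] 0.47204022993524564 [ 0.08048615  0.70686931 -1.44295665]
held z 101.15421291497739 y [ 64.44588066  86.67374371 108.44450041] xmin 441.89402796909354
440 [(-22, 40), (-19, 71), (-16, 15), (-13, 13), (-10, 15), (-4, 13), (35, 57), (38, 29), (53, 58), (56, 20), (116, 44), (119, 47)]
450 [(-22, 31), (-19, 79), (14, 20), (17, 44), (20, 35), (23, 14), (35, 53), (38, 41), (53, 53), (56, 28), (116, 31), (119, 51)]
460 [(-22, 17), (-19, 88), (17, 44), (20, 51), (23, 48), (35, 40), (38, 47), (53, 15), (119, 27)]
0 x min 432.94501335180445
40 x min 431.3229407837099
100 x min 427.89137752326707
```

Request:
servo_tool(
  steps=[
    {"grip": 1,"x": 0.001,"y": 0,"z": 0.03,"turn": 0},
    {"grip": 1,"x": 0.001,"y": 0,"z": 0.055,"turn": 0},
    {"grip": 1,"x": 0.001,"y": 0,"z": 0.068,"turn": 0},
    {"grip": 1,"x": 0.001,"y": 0,"z": 0.0745,"turn": 0},
    {"grip": 1,"x": 0.001,"y": 0,"z": 0.0745,"turn": 0},
    {"grip": 1,"x": 0.001,"y": 0,"z": 0.0745,"turn": 0},
    {"grip": -0.28,"x": 0.001,"y": 0,"z": 0.0745,"turn": 0},
    {"grip": -0.28,"x": 0.001,"y": 0,"z": 0.0745,"turn": 0},
    {"grip": -0.28,"x": 0.001,"y": 0,"z": 0.0745,"turn": 0},
  ],
)

```text
t: 14.88
tool_pos: [495.2, 88.0, -8.2]
ee_rot: [0.0, -0.026, 1.0, 0.0]
wrist_force: [0.4, -0.2, -0.1]
width: 0.639
gripper_force: 0.0
```

Request:
servo_tool(
  steps=[
    {"grip": -0.28,"x": 0,"y": 0,"z": -0.02,"turn": 0},
    {"grip": -0.28,"x": 0,"y": 0,"z": -0.06,"turn": 0},
    {"grip": -1,"x": 0,"y": 0,"z": -0.12,"turn": 0},
    {"grip": -1,"x": 0,"y": 0,"z": -0.18,"turn": 0},
    {"grip": -1,"x": 0,"y": 0,"z": -0.18,"turn": 0},
  ],
)

```text
t: 15.5
tool_pos: [498.3, 88.8, 176.0]
ee_rot: [0.005, -0.026, 1.0, 0.001]
wrist_force: [0.7, -0.5, -0.9]
width: 0.92
gripper_force: 0.0
```

```bash
python3 - <<'E'
from h import *
w=snap('wrist'); s=snap('scene'); 
a=cv2.resize(w['image'],None,fx=.75,fy=.75); b=cv2.resize(s['image'][160:300,200:420],(384,244))
im=np.zeros((288,384*2,3),np.uint8); im[:288,:384]=a; im[:244,384:]=b
cv2.imwrite('pics/c7.png',im[...,::-1])
P=cloud(w); z=P[...,2]; hsv=cv2.cvtColor(w['image'],cv2.COLOR_RGB2HSV)
m=((hsv[...,0]<8)|(hsv[...,0]>172))&(hsv[...,1]>170)&(z>20)&(abs(P[...,0]-496)<90)&(abs(P[...,1]-88)<60)
q=P[m]; print('carton',cv2.minAreaRect(q[:,:2].astype(np.float32)),np.percentile(q[:,2],[5,50,95]))
o=get_obs(); print(o['tool_pos'],o['ee_rot'],o['width'],o['t'])
E
```

```text
carton ((481.53546142578125, 86.74858856201172), (138.73219299316406, 43.86101531982422), 3.162322759628296) [24.73408134 26.00363156 27.20875266]
[494.91134015  87.77108802 171.86195452] [ 4.01917943e-04 -2.59658526e-02  9.99662748e-01 -5.63333522e-05] 0.9872142242923058 15.6
```

View pics/c7.png

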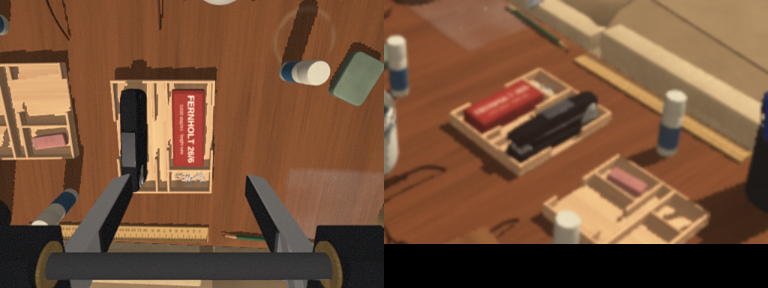

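The carton lies flat in its compartment, at (187,130) in the left panel, with its top at z 26–27. Next I'll go over the stamp and look.

Request:
servo_tool(
  steps=[
    {"grip": -1,"x": 0,"y": 0.06,"z": 0,"turn": -0.04},
    {"grip": -1,"x": -0.001,"y": 0.12,"z": 0,"turn": -0.08},
    {"grip": -1,"x": -0.002,"y": 0.18,"z": 0,"turn": -0.12},
    {"grip": -1,"x": -0.003,"y": 0.24,"z": 0,"turn": -0.16},
    {"grip": -1,"x": -0.004,"y": 0.3,"z": 0,"turn": -0.2},
    {"grip": -1,"x": -0.004,"y": 0.335,"z": 0,"turn": -0.22},
    {"grip": -1,"x": -0.004,"y": 0.335,"z": 0,"turn": -0.22},
    {"grip": -1,"x": -0.004,"y": 0.335,"z": 0,"turn": -0.22},
  ],
)

```text
t: 16.6
tool_pos: [481.1, 420.6, 169.5]
ee_rot: [-0.001, -0.135, 0.991, -0.002]
wrist_force: [0.7, -0.8, 0.1]
width: 1.0
gripper_force: 0.0
```

```bash
cat > st.py <<'E'
from h import *
w=snap('wrist'); P=cloud(w); z=P[...,2]
h=(abs(P[...,0]-480)<60)&(abs(P[...,1]-423)<50)
for lo,hi in((9,30),(45,80)):
    m=cv2.morphologyEx((h&(z>lo)&(z<hi)).astype(np.uint8),cv2.MORPH_OPEN,np.ones((3,3)))>0
    q=P[m]; print('stamp',lo,len(q),cv2.minAreaRect(q[:,:2].astype(np.float32)),np.percentile(q[:,2],[50,98]))
q=P[h&(z>61)&(z<80)]; print('knob top c',(q.min(0)+q.max(0))/2)
h=(abs(P[...,0]-414)<50)&(abs(P[...,1]-314)<50)&(z>11)&(z<22); q=P[h]; print('tin',len(q),cv2.minAreaRect(q[:,:2].astype(np.float32)),np.median(q[:,2]))
o=get_obs(); print(o['tool_pos'],o['ee_rot'],o['t'])
save(w,'w8.png')
E
python3 st.py
```

```text
stamp 9 923 ((483.48834228515625, 427.06085205078125), (63.408164978027344, 27.26631736755371), 15.526334762573242) [16.86908882 18.53575045]
stamp 45 591 ((483.49847412109375, 426.9204406738281), (25.764549255371094, 24.957561492919922), 15.235639572143555) [64.65249911 67.72282891]
knob top c [483.54805995 426.87381275  64.92660901]
tin 3203 ((415.7402038574219, 316.752685546875), (48.57923126220703, 63.53268051147461), 69.49290466308594) 14.94681431472253
[481.5814793  420.30439072 170.07772097] [-0.00100845 -0.13478185  0.99087365 -0.00150012] 16.65
```

Request:
servo_tool(
  steps=[
    {"grip": -1,"x": -0.0025,"y": 0.0035,"z": 0,"turn": 0},
    {"grip": -1,"x": -0.0025,"y": 0.0035,"z": 0.05,"turn": 0},
    {"grip": -1,"x": -0.0025,"y": 0.0035,"z": 0.1,"turn": 0},
    {"grip": -1,"x": -0.0025,"y": 0.0035,"z": 0.135,"turn": 0},
    {"grip": -1,"x": -0.0025,"y": 0.0035,"z": 0.15,"turn": 0},
    {"grip": -1,"x": -0.0025,"y": 0.0035,"z": 0.15,"turn": 0},
    {"grip": 0.5,"x": -0.0025,"y": 0.0035,"z": 0.15,"turn": 0},
    {"grip": 0.5,"x": -0.0025,"y": 0.0035,"z": 0.15,"turn": 0},
    {"grip": 0.5,"x": -0.0025,"y": 0.0035,"z": 0.15,"turn": 0},
    {"grip": 0.5,"x": -0.0025,"y": 0.0035,"z": 0.15,"turn": 0},
    {"grip": 0.5,"x": -0.0025,"y": 0.0035,"z": 0.15,"turn": 0},
    {"grip": 0.5,"x": -0.0025,"y": 0.0035,"z": 0.15,"turn": 0},
  ],
  grip_force=12,
)

```text
t: 18.15
tool_pos: [482.9, 426.8, 21.5]
ee_rot: [-0.0, -0.136, 0.991, -0.0]
wrist_force: [0.6, 0.5, 0.9]
width: 0.399
gripper_force: 0.0
```

Request:
servo_tool(
  steps=[
    {"grip": 1,"x": 0,"y": 0,"z": 0,"turn": 0},
    {"grip": 1,"x": 0,"y": 0,"z": 0,"turn": 0},
    {"grip": 1,"x": 0,"y": 0,"z": 0,"turn": 0},
    {"grip": 1,"x": 0,"y": 0,"z": 0,"turn": 0},
    {"grip": 1,"x": 0,"y": 0,"z": 0,"turn": 0},
  ],
)

```text
t: 18.77
tool_pos: [482.9, 426.8, 21.5]
ee_rot: [-0.0, -0.136, 0.991, -0.0]
wrist_force: [-0.3, -0.1, 0.2]
width: 0.274
gripper_force: 12.0
```

Request:
servo_tool(
  steps=[
    {"grip": 1,"x": 0,"y": 0,"z": -0.05,"turn": 0},
    {"grip": 1,"x": 0,"y": 0,"z": -0.1,"turn": 0},
    {"grip": 1,"x": 0.015,"y": -0.05,"z": -0.1,"turn": 0.02},
    {"grip": 1,"x": 0.034,"y": -0.11,"z": -0.1,"turn": 0.04},
    {"grip": 1,"x": 0.052,"y": -0.17,"z": -0.1,"turn": 0.06},
    {"grip": 1,"x": 0.071,"y": -0.23,"z": -0.1,"turn": 0.08},
    {"grip": 1,"x": 0.089,"y": -0.29,"z": -0.1,"turn": 0.1},
    {"grip": 1,"x": 0.108,"y": -0.35,"z": -0.1,"turn": 0.12},
    {"grip": 1,"x": 0.126,"y": -0.41,"z": -0.1,"turn": 0.14},
    {"grip": 1,"x": 0.145,"y": -0.47,"z": -0.1,"turn": 0.16},
    {"grip": 1,"x": 0.163,"y": -0.53,"z": -0.1,"turn": 0.18},
    {"grip": 1,"x": 0.183,"y": -0.595,"z": -0.1,"turn": 0.199},
  ],
)

```text
t: 20.27
tool_pos: [466.9, -189.7, 121.8]
ee_rot: [0.0, -0.036, 0.999, -0.0]
wrist_force: [0.6, -0.8, 0.1]
width: 0.265
gripper_force: 12.0
```

Request:
servo_tool(
  steps=[
    {"grip": 1,"x": 0,"y": 0,"z": 0,"turn": 0},
    {"grip": 1,"x": 0,"y": 0,"z": 0,"turn": 0},
    {"grip": 1,"x": 0,"y": 0,"z": 0,"turn": 0},
    {"grip": 1,"x": 0,"y": 0,"z": 0,"turn": 0},
  ],
)

```text
t: 20.78
tool_pos: [467.2, -186.0, 121.6]
ee_rot: [0.0, -0.038, 0.999, 0.0]
wrist_force: [0.1, -0.7, -0.4]
width: 0.269
gripper_force: 12.0
```

```bash
cat > tb.py <<'E'
from h import *
w=snap('wrist'); P=cloud(w); z=P[...,2]; o=get_obs(); t=o['tool_pos']; print(t,o['ee_rot'],o['width'],o['wrist_force'],o['t'])
save(w,'w9.png')
m=(z>11)&(z<25)&(abs(P[...,0]-487)<95)&(abs(P[...,1]+151)<95); p=P[m]
print('walls rect',cv2.minAreaRect(p[:,:2].astype(np.float32)),np.median(p[:,2]))
for a in range(420,560,20):
    q=p[abs(p[:,0]-a)<4]; h,e=np.histogram(q[:,1],np.arange(-250,-60,3)); print('x',a,[(int(e[i]),int(h[i])) for i in np.nonzero(h>12)[0]])
for a in(-205,-185,-165,-130,-110,-90):
    q=p[abs(p[:,1]-a)<4]; h,e=np.histogram(q[:,0],np.arange(400,570,3)); print('y',a,[(int(e[i]),int(h[i])) for i in np.nonzero(h>12)[0]])
m=(z>95)&(z<130)&(abs(P[...,0]-t[0])<60)&(abs(P[...,1]-t[1])<35); q=P[m]
print('held',len(q),cv2.minAreaRect(q[:,:2].astype(np.float32)) if len(q)>3 else 0,np.median(q[:,2]) if len(q) else 0)
E
python3 tb.py
```

```text
[ 467.19509944 -186.33046554  121.64667418] [ 3.27239080e-05 -3.78207002e-02  9.99284532e-01  1.32343178e-04] 0.2725486087717502 [-0.90918628 -0.16303397 -0.55374896] 20.825
walls rect ((487.22894287109375, -151.51498413085938), (136.47459411621094, 138.14752197265625), 3.7329366207122803) 16.789631870281596
x 420 [(-187, 15), (-181, 13), (-178, 17), (-175, 15), (-172, 18), (-169, 17), (-166, 15), (-163, 20), (-160, 17), (-157, 21), (-154, 18), (-151, 19), (-148, 17), (-145, 20), (-142, 19), (-139, 20), (-136, 21), (-133, 18), (-130, 18), (-127, 16), (-124, 20), (-121, 16), (-118, 17), (-115, 17), (-112, 15), (-109, 18), (-106, 14), (-103, 14), (-100, 14), (-91, 40)]
x 440 [(-223, 27), (-175, 29), (-157, 16)]
x 460 [(-223, 18), (-220, 20)]
x 480 [(-220, 34), (-88, 17)]
x 500 [(-220, 22), (-217, 15), (-154, 29), (-151, 17), (-145, 13), (-142, 13), (-139, 13), (-136, 14), (-133, 14), (-130, 14), (-127, 14), (-124, 16), (-121, 18), (-118, 16), (-115, 19), (-112, 17), (-109, 19), (-106, 15), (-103, 19), (-100, 17), (-97, 18), (-94, 14), (-91, 18), (-88, 24), (-85, 24)]
x 520 [(-133, 15), (-130, 20), (-127, 18), (-124, 21), (-121, 24), (-118, 26), (-115, 24), (-112, 25), (-109, 23), (-106, 26), (-103, 22), (-100, 22), (-97, 24), (-85, 32)]
x 540 [(-85, 21), (-82, 19)]
y -205 [(421, 23), (424, 26), (505, 20)]
y -185 [(421, 33)]
y -165 [(418, 18), (421, 27)]
y -130 [(418, 30), (499, 14), (502, 31), (520, 29), (523, 21), (526, 18), (529, 16)]
y -110 [(415, 26), (418, 18), (499, 36), (502, 14), (514, 17), (517, 24), (520, 24), (523, 21), (526, 20), (529, 23), (532, 18), (547, 36), (550, 16)]
y -90 [(415, 29), (418, 21), (421, 22), (424, 22), (427, 21), (430, 20), (433, 19), (499, 38), (547, 40)]
held 2477 ((467.9427185058594, -186.09178161621094), (63.411075592041016, 28.05178451538086), 4.5782694816589355) 117.18876878478076
```

View pics/w9.png

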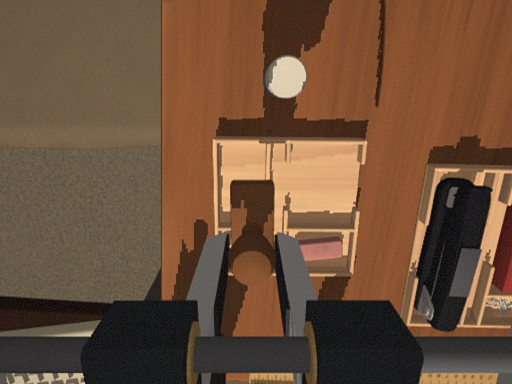

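The picture shows the stamp held upright above tray B: the block at (252,205), the stamp compartment at columns 217–268, the eraser at (320,249). From the depth map the tray centre is (487.2,-151.5) with yaw 3.8°. I'll shift 10 mm to -y, lower, and release.

Request:
servo_tool(
  steps=[
    {"grip": 1,"x": 0.002,"y": -0.01,"z": 0,"turn": 0},
    {"grip": 1,"x": 0.002,"y": -0.01,"z": 0.04,"turn": 0},
    {"grip": 1,"x": 0.002,"y": -0.01,"z": 0.07,"turn": 0},
    {"grip": 1,"x": 0.002,"y": -0.01,"z": 0.088,"turn": 0},
    {"grip": 1,"x": 0.002,"y": -0.01,"z": 0.0945,"turn": 0},
    {"grip": 1,"x": 0.002,"y": -0.01,"z": 0.0945,"turn": 0},
    {"grip": 1,"x": 0.002,"y": -0.01,"z": 0.0945,"turn": 0},
    {"grip": -0.1,"x": 0.002,"y": -0.01,"z": 0.0945,"turn": 0},
    {"grip": -0.1,"x": 0.002,"y": -0.01,"z": 0.0945,"turn": 0},
    {"grip": -0.1,"x": 0.002,"y": -0.01,"z": 0.0945,"turn": 0},
    {"grip": -0.1,"x": 0.002,"y": -0.01,"z": 0.0945,"turn": 0},
  ],
)

```text
t: 22.2
tool_pos: [465.7, -197.8, 27.1]
ee_rot: [0.0, -0.037, 0.999, -0.0]
wrist_force: [0.5, 0.1, -0.6]
width: 0.548
gripper_force: 0.0
```

Request:
servo_tool(
  steps=[
    {"grip": -0.3,"x": 0,"y": 0,"z": -0.02,"turn": 0},
    {"grip": -0.3,"x": 0,"y": 0,"z": -0.06,"turn": 0},
    {"grip": -1,"x": 0,"y": 0,"z": -0.12,"turn": 0},
    {"grip": -1,"x": 0,"y": 0,"z": -0.16,"turn": 0},
    {"grip": -1,"x": 0,"y": 0,"z": -0.16,"turn": 0},
  ],
)

```text
t: 22.82
tool_pos: [467.8, -198.6, 190.1]
ee_rot: [0.003, -0.036, 0.999, -0.001]
wrist_force: [0.6, -0.4, -0.1]
width: 0.933
gripper_force: 0.0
```

```bash
python3 - <<'E'
from h import *
w=snap('wrist'); s=snap('scene'); P=cloud(w); z=P[...,2]
h=(abs(P[...,0]-466)<60)&(abs(P[...,1]+196)<30)
m=h&(z>50)&(z<85); q=P[m]; print('knob',(q.min(0)+q.max(0))/2,np.percentile(q[:,2],98))
m=h&(z>20.5)&(z<30); q=P[m]; print('block',cv2.minAreaRect(q[:,:2].astype(np.float32)),np.percentile(q[:,2],[5,50,95]))
o=get_obs(); print(o['tool_pos'],o['ee_rot'],o['width'],o['t'])
E
```

```text
knob [ 466.7570917  -198.07930298   66.21843578] 72.69645704963786
block ((466.8260803222656, -198.59942626953125), (63.623783111572266, 27.578601837158203), 4.849831581115723) [20.81003238 21.89547304 23.27385416]
[ 465.22017955 -197.81625952  186.91706991] [-9.05345109e-05 -3.64980320e-02  9.99333716e-01 -9.41176100e-05] 0.987269706483523 22.925
```

The stamp stands upright and flat in its compartment. Before the tin I need the true height of the gripper body above the TCP, because the glue stick (90 mm tall) stands close to the tin.

```bash
python3 - <<'E'
from h import *
t=get_obs()['tool_pos']; s=snap('scene'); P=cloud(s); z=P[...,2]
a=np.radians(94.2); d=P-t; ly=d[...,0]*np.cos(a)+d[...,1]*np.sin(a); lx=d[...,0]*np.sin(a)-d[...,1]*np.cos(a)
m=(abs(ly)<110)&(abs(lx)<50)&(z>150)&(z<420)
for k in range(15,150,6):
    q=m&(d[...,2]>=k)&(d[...,2]<k+6)
    if q.sum(): print(k,q.sum(),'ly',np.percentile(ly[q],[1,50,99]).round(),'lx',np.percentile(lx[q],[1,99]).round())
E
```

```text
21 19 ly [-51.  45.  48.] lx [-11.   7.]
27 45 ly [-59.  45.  55.] lx [-11.   8.]
33 75 ly [-60. -48.  56.] lx [-11.   8.]
39 68 ly [-60. -50.  56.] lx [-11.   8.]
45 75 ly [-60. -50.  56.] lx [-11.   9.]
51 73 ly [-60. -49.  58.] lx [-10.   8.]
57 72 ly [-60. -51.  57.] lx [-11.   9.]
63 75 ly [-60. -50.  56.] lx [-11.   9.]
69 76 ly [-61. -49.  57.] lx [-11.   9.]
75 85 ly [-61. -50.  56.] lx [-11.   8.]
81 81 ly [-61. -49.  57.] lx [-11.   8.]
87 86 ly [-61. -50.  57.] lx [-11.   8.]
93 74 ly [-61.  45.  56.] lx [-11.   9.]
99 70 ly [-60.  47.  57.] lx [-11.   8.]
105 58 ly [-60.  47.  57.] lx [-11.   8.]
111 24 ly [46. 48. 56.] lx [-11.  -1.]
117 38 ly [-82. -79.  74.] lx [-33.  30.]
123 195 ly [-82. -69.  78.] lx [-35.  30.]
129 320 ly [-82. -43.  76.] lx [-35.  29.]
135 421 ly [-82.  -8.  75.] lx [-35.   6.]
141 398 ly [-88.  45.  79.] lx [-35.  30.]
147 220 ly [-88.   3.  83.] lx [-35.  31.]
```

The body starts 96 mm above the true tips, so it clears the glue stick by about 10 mm. I'll go to the tin.

Request:
servo_tool(
  steps=[
    {"grip": -1,"x": 0.001,"y": 0.055,"z": 0,"turn": 0.05},
    {"grip": -1,"x": 0.002,"y": 0.115,"z": 0,"turn": 0.1},
    {"grip": -1,"x": 0.004,"y": 0.175,"z": 0,"turn": 0.15},
    {"grip": -1,"x": 0.005,"y": 0.235,"z": 0,"turn": 0.2},
    {"grip": -1,"x": 0.007,"y": 0.295,"z": 0,"turn": 0.25},
    {"grip": -1,"x": 0.008,"y": 0.355,"z": 0,"turn": 0.3},
    {"grip": -1,"x": 0.01,"y": 0.415,"z": 0,"turn": 0.35},
    {"grip": -1,"x": 0.011,"y": 0.47,"z": 0,"turn": 0.4},
    {"grip": -1,"x": 0.012,"y": 0.516,"z": 0,"turn": 0.431},
    {"grip": -1,"x": 0.012,"y": 0.516,"z": 0,"turn": 0.431},
    {"grip": -1,"x": 0.012,"y": 0.516,"z": 0,"turn": 0.431},
    {"grip": -1,"x": 0.012,"y": 0.516,"z": 0,"turn": 0.431},
  ],
)

```text
t: 24.48
tool_pos: [416.1, 313.9, 186.4]
ee_rot: [-0.0, 0.179, 0.984, -0.001]
wrist_force: [0.3, 0.4, -0.9]
width: 1.003
gripper_force: 0.0
```

```bash
python3 - <<'E'
from h import *
w=snap('wrist'); P=cloud(w); z=P[...,2]
h=(abs(P[...,0]-414)<50)&(abs(P[...,1]-314)<50)&(z>11)&(z<22); q=P[h]; print('tin',len(q),cv2.minAreaRect(q[:,:2].astype(np.float32)),np.median(q[:,2]))
h=(abs(P[...,0]-410)<30)&(abs(P[...,1]-222)<30)&(z>82)&(z<96); q=P[h]; print('glue',len(q),(q.min(0)+q.max(0))/2 if len(q) else '')
o=get_obs(); print(o['tool_pos'],o['ee_rot'],o['t'])
E
```

```text
tin 2376 ((415.49493408203125, 316.98040771484375), (48.443538665771484, 62.918338775634766), 69.1032943725586) 14.849328952545733
glue 638 [410.40650991 224.41175688  86.4559357 ]
[416.25171856 314.15145401 186.66738554] [-1.84288924e-04  1.79137548e-01  9.83823790e-01 -6.74031314e-04] 24.525
```

Request:
servo_tool(
  steps=[
    {"grip": -1,"x": 0.0015,"y": 0.0025,"z": 0.06,"turn": 0},
    {"grip": -1,"x": 0.0015,"y": 0.0025,"z": 0.12,"turn": 0},
    {"grip": -1,"x": 0.0015,"y": 0.0025,"z": 0.165,"turn": 0},
    {"grip": -1,"x": 0.0015,"y": 0.0025,"z": 0.192,"turn": 0},
    {"grip": -1,"x": 0.0015,"y": 0.0025,"z": 0.203,"turn": 0},
    {"grip": -1,"x": 0.0015,"y": 0.0025,"z": 0.203,"turn": 0},
    {"grip": 1,"x": 0.0015,"y": 0.0025,"z": 0.203,"turn": 0},
    {"grip": 1,"x": 0.0015,"y": 0.0025,"z": 0.203,"turn": 0},
    {"grip": 1,"x": 0.0015,"y": 0.0025,"z": 0.203,"turn": 0},
    {"grip": 1,"x": 0.0015,"y": 0.0025,"z": 0.203,"turn": 0},
    {"grip": 1,"x": 0.0015,"y": 0.0025,"z": 0.203,"turn": 0},
    {"grip": 1,"x": 0.0015,"y": 0.0025,"z": 0.203,"turn": 0},
  ],
)

```text
t: 26.02
tool_pos: [415.4, 318.8, -15.8]
ee_rot: [0.0, 0.178, 0.984, -0.0]
wrist_force: [-0.4, -1.0, 2.4]
width: 0.515
gripper_force: 12.0
```

Request:
servo_tool(
  steps=[
    {"grip": 1,"x": 0,"y": 0,"z": 0,"turn": 0},
    {"grip": 1,"x": 0,"y": 0,"z": 0,"turn": 0},
    {"grip": 1,"x": 0,"y": 0,"z": 0,"turn": 0},
  ],
)

```text
t: 26.4
tool_pos: [415.4, 318.8, -15.8]
ee_rot: [-0.0, 0.178, 0.984, -0.0]
wrist_force: [-1.1, -1.1, 4.2]
width: 0.512
gripper_force: 12.0
```

Request:
servo_tool(
  steps=[
    {"grip": 1,"x": 0,"y": 0,"z": -0.05,"turn": 0},
    {"grip": 1,"x": 0,"y": 0,"z": -0.11,"turn": 0},
    {"grip": 1,"x": 0,"y": 0,"z": -0.135,"turn": 0},
    {"grip": 1,"x": -0.025,"y": -0.05,"z": -0.135,"turn": -0.05},
    {"grip": 1,"x": -0.05,"y": -0.1,"z": -0.135,"turn": -0.1},
    {"grip": 1,"x": -0.075,"y": -0.15,"z": -0.135,"turn": -0.16},
    {"grip": 1,"x": -0.1,"y": -0.2,"z": -0.135,"turn": -0.22},
    {"grip": 1,"x": -0.125,"y": -0.25,"z": -0.135,"turn": -0.28},
    {"grip": 1,"x": -0.149,"y": -0.3,"z": -0.135,"turn": -0.33},
    {"grip": 1,"x": -0.173,"y": -0.35,"z": -0.135,"turn": -0.38},
    {"grip": 1,"x": -0.196,"y": -0.396,"z": -0.135,"turn": -0.424},
    {"grip": 1,"x": -0.196,"y": -0.396,"z": -0.135,"turn": -0.424},
  ],
)

```text
t: 27.9
tool_pos: [459.8, -125.7, 118.4]
ee_rot: [-0.0, -0.029, 1.0, -0.001]
wrist_force: [-0.4, 0.2, -0.4]
width: 0.512
gripper_force: 12.0
```

Request:
servo_tool(
  steps=[
    {"grip": 1,"x": 0,"y": 0,"z": 0.06,"turn": 0},
    {"grip": 1,"x": 0,"y": 0,"z": 0.06,"turn": 0},
    {"grip": 1,"x": 0,"y": 0,"z": 0.06,"turn": 0},
  ],
)

```text
t: 28.28
tool_pos: [460.8, -119.7, 60.0]
ee_rot: [0.0, -0.034, 0.999, 0.0]
wrist_force: [1.0, 0.1, -0.6]
width: 0.515
gripper_force: 12.0
```

```bash
sed -i "s/^save.*//;s/z>95)&(z<130/z>60)\&(z<100/" tb.py; python3 tb.py | grep -v "^[xy]"
```

```text
[ 461.57020347 -120.0138634    60.68170431] [ 1.22661918e-03 -3.37925565e-02  9.99428098e-01 -1.89631355e-04] 0.5170878485081858 [ 0.608885   -0.12831746 -0.19350629] 28.325
walls rect ((487.0036315917969, -151.49063110351562), (136.00274658203125, 138.0812530517578), 3.7116129398345947) 17.75299965141022
held 10199 ((461.37152099609375, -119.22364807128906), (64.25489807128906, 70.03744506835938), 4.715853691101074) 90.77379173280755
```

Request:
servo_tool(
  steps=[
    {"grip": 1,"x": 0,"y": -0.0005,"z": 0.03,"turn": 0},
    {"grip": 1,"x": 0,"y": -0.0005,"z": 0.052,"turn": 0},
    {"grip": 1,"x": 0,"y": -0.0005,"z": 0.065,"turn": 0},
    {"grip": 1,"x": 0,"y": -0.0005,"z": 0.0705,"turn": 0},
    {"grip": 1,"x": 0,"y": -0.0005,"z": 0.0705,"turn": 0},
    {"grip": 1,"x": 0,"y": -0.0005,"z": 0.0705,"turn": 0},
    {"grip": -0.28,"x": 0,"y": -0.0005,"z": 0.0705,"turn": 0},
    {"grip": -0.28,"x": 0,"y": -0.0005,"z": 0.0705,"turn": 0},
    {"grip": -0.28,"x": 0,"y": -0.0005,"z": 0.0705,"turn": 0},
  ],
)

```text
t: 29.45
tool_pos: [460.3, -121.3, -11.3]
ee_rot: [0.0, -0.033, 0.999, -0.0]
wrist_force: [-0.4, -0.1, 0.9]
width: 0.639
gripper_force: 0.0
```

Request:
servo_tool(
  steps=[
    {"grip": -0.28,"x": 0,"y": 0,"z": -0.02,"turn": 0},
    {"grip": -0.28,"x": 0,"y": 0,"z": -0.06,"turn": 0},
    {"grip": -1,"x": 0,"y": 0,"z": -0.12,"turn": 0},
    {"grip": -1,"x": 0,"y": 0,"z": -0.18,"turn": 0},
    {"grip": -1,"x": 0,"y": 0,"z": -0.19,"turn": 0},
    {"grip": -1,"x": 0,"y": 0,"z": -0.19,"turn": 0},
  ],
)

```text
t: 30.2
tool_pos: [460.3, -121.6, 178.7]
ee_rot: [0.0, -0.033, 0.999, -0.0]
wrist_force: [0.1, -0.6, -0.5]
width: 0.993
gripper_force: 0.0
```

```bash
python3 - <<'E'
from h import *
w=snap('wrist'); P=cloud(w); z=P[...,2]; hsv=cv2.cvtColor(w['image'],cv2.COLOR_RGB2HSV)
m=(hsv[...,0]>35)&(hsv[...,0]<100)&(abs(P[...,0]-461)<50)&(abs(P[...,1]+120)<40)&(z>15); q=P[m]
print('tin',len(q),cv2.minAreaRect(q[:,:2].astype(np.float32)),np.percentile(q[:,2],[5,50,95]))
m=(abs(P[...,0]-466)<60)&(abs(P[...,1]+196)<30)&(z>50)&(z<85); q=P[m]; print('knob',(q.min(0)+q.max(0))/2)
o=get_obs(); print(o['tool_pos'],o['ee_rot'],o['width'],o['t'])
E
```

```text
tin 4658 ((460.6943359375, -118.44595336914062), (62.45096969604492, 80.40575408935547), 3.4311091899871826) [ 18.87081205  21.63325098 315.29756889]
knob [ 466.96707483 -197.97243849   62.45858023]
[ 459.43610077 -121.38235573  177.71917398] [-7.70645341e-04 -3.29357003e-02  9.99457175e-01  3.05895173e-05] 0.9981201094117653 30.25
```

The tin is flat in its compartment with its top at z 21. Last is the glue stick at (410.5,223.5), the leftmost one confirmed earlier.

Request:
servo_tool(
  steps=[
    {"grip": -1,"x": 0.004,"y": 0.055,"z": 0,"turn": 0},
    {"grip": -1,"x": 0.009,"y": 0.115,"z": 0,"turn": 0},
    {"grip": -1,"x": 0.013,"y": 0.175,"z": 0,"turn": 0},
    {"grip": -1,"x": 0.018,"y": 0.235,"z": 0,"turn": 0},
    {"grip": -1,"x": 0.022,"y": 0.295,"z": 0,"turn": 0},
    {"grip": -1,"x": 0.026,"y": 0.347,"z": 0,"turn": 0},
    {"grip": -1,"x": 0.026,"y": 0.347,"z": 0,"turn": 0},
    {"grip": -1,"x": 0.026,"y": 0.347,"z": 0,"turn": 0},
    {"grip": -1,"x": 0.026,"y": 0.347,"z": 0,"turn": 0},
  ],
)

```text
t: 31.38
tool_pos: [411.4, 221.1, 177.7]
ee_rot: [-0.001, -0.032, 0.999, -0.001]
wrist_force: [0.6, -0.7, -0.5]
width: 1.004
gripper_force: 0.0
```

```bash
python3 - <<'E'
from h import *
w=snap('wrist'); P=cloud(w); z=P[...,2]
q=P[(abs(P[...,0]-410)<40)&(abs(P[...,1]-222)<40)&(z>84)&(z<95)]; print('glue',len(q),cv2.minEnclosingCircle(q[:,:2].astype(np.float32)),np.median(q[:,2]))
o=get_obs(); print(o['tool_pos'],o['ee_rot'],o['t'])
E
```

```text
glue 687 ((410.4242248535156, 224.03411865234375), 13.235953330993652) 88.60203986292026
[411.59209242 221.34515649 177.98263434] [-5.44510240e-04 -3.16673951e-02  9.99498111e-01 -6.37430077e-04] 31.425
```

Request:
servo_tool(
  steps=[
    {"grip": -1,"x": 0.001,"y": 0.0025,"z": 0.02,"turn": 0},
    {"grip": -1,"x": 0.001,"y": 0.0025,"z": 0.07,"turn": 0},
    {"grip": -1,"x": 0.001,"y": 0.0025,"z": 0.12,"turn": 0},
    {"grip": -1,"x": 0.001,"y": 0.0025,"z": 0.145,"turn": 0},
    {"grip": -1,"x": 0.001,"y": 0.0025,"z": 0.153,"turn": 0},
    {"grip": -1,"x": 0.001,"y": 0.0025,"z": 0.153,"turn": 0},
    {"grip": 0.5,"x": 0.001,"y": 0.0025,"z": 0.153,"turn": 0},
    {"grip": 0.5,"x": 0.001,"y": 0.0025,"z": 0.153,"turn": 0},
    {"grip": 0.5,"x": 0.001,"y": 0.0025,"z": 0.153,"turn": 0},
    {"grip": 0.5,"x": 0.001,"y": 0.0025,"z": 0.153,"turn": 0},
    {"grip": 0.5,"x": 0.001,"y": 0.0025,"z": 0.153,"turn": 0},
    {"grip": 0.5,"x": 0.001,"y": 0.0025,"z": 0.153,"turn": 0},
  ],
  grip_force=12,
)

```text
t: 32.92
tool_pos: [410.2, 225.8, 25.5]
ee_rot: [-0.0, -0.033, 0.999, 0.0]
wrist_force: [-0.1, -0.7, 0.8]
width: 0.397
gripper_force: 0.0
```

Request:
servo_tool(
  steps=[
    {"grip": 1,"x": 0,"y": 0,"z": 0,"turn": 0},
    {"grip": 1,"x": 0,"y": 0,"z": 0,"turn": 0},
    {"grip": 1,"x": 0,"y": 0,"z": 0,"turn": 0},
    {"grip": 1,"x": 0,"y": 0,"z": 0,"turn": 0},
    {"grip": 1,"x": 0,"y": 0,"z": 0,"turn": 0},
  ],
)

```text
t: 33.55
tool_pos: [410.2, 225.7, 25.5]
ee_rot: [-0.0, -0.033, 0.999, -0.0]
wrist_force: [-0.3, 0.3, -0.4]
width: 0.284
gripper_force: 12.0
```

Request:
servo_tool(
  steps=[
    {"grip": 1,"x": 0,"y": 0,"z": -0.05,"turn": 0},
    {"grip": 1,"x": 0,"y": 0,"z": -0.1,"turn": 0},
    {"grip": 1,"x": -0.011,"y": -0.05,"z": -0.1,"turn": 0},
    {"grip": 1,"x": -0.023,"y": -0.105,"z": -0.1,"turn": 0},
    {"grip": 1,"x": -0.035,"y": -0.16,"z": -0.1,"turn": 0},
    {"grip": 1,"x": -0.048,"y": -0.215,"z": -0.1,"turn": 0},
    {"grip": 1,"x": -0.06,"y": -0.27,"z": -0.1,"turn": 0},
    {"grip": 1,"x": -0.072,"y": -0.325,"z": -0.1,"turn": 0},
    {"grip": 1,"x": -0.084,"y": -0.38,"z": -0.1,"turn": 0},
    {"grip": 1,"x": -0.094,"y": -0.4245,"z": -0.1,"turn": 0},
    {"grip": 1,"x": -0.094,"y": -0.4245,"z": -0.1,"turn": 0},
    {"grip": 1,"x": -0.094,"y": -0.4245,"z": -0.1,"turn": 0},
  ],
)

```text
t: 35.05
tool_pos: [531.6, -190.5, 125.3]
ee_rot: [-0.0, -0.033, 0.999, 0.001]
wrist_force: [0.0, 1.1, -0.8]
width: 0.282
gripper_force: 12.0
```

Request:
servo_tool(
  steps=[
    {"grip": 1,"x": 0,"y": 0,"z": 0.02,"turn": 0},
    {"grip": 1,"x": 0,"y": 0,"z": 0.02,"turn": 0},
  ],
)

```text
t: 35.3
tool_pos: [530.8, -189.4, 104.7]
ee_rot: [-0.001, -0.035, 0.999, 0.001]
wrist_force: [0.3, -0.6, 1.6]
width: 0.284
gripper_force: 12.0
```

```bash
python3 - <<'E'
from h import *
w=snap('wrist'); P=cloud(w); z=P[...,2]
p=P[(z>11)&(z<25)&(abs(P[...,0]-487)<95)&(abs(P[...,1]+151)<95)]; print('walls',cv2.minAreaRect(p[:,:2].astype(np.float32)))
o=get_obs(); t=o['tool_pos']; print(t,o['width'],o['t'])
s=snap('scene'); save(s,'s10.png',(150,330,280,460),3)
E
```

```text
walls ((487.26751708984375, -151.7369384765625), (135.92660522460938, 138.1175994873047), 3.844209909439087)
[ 531.58123024 -189.7987382   105.46283645] 0.2854531093548291 35.35
```

View pics/s10.png

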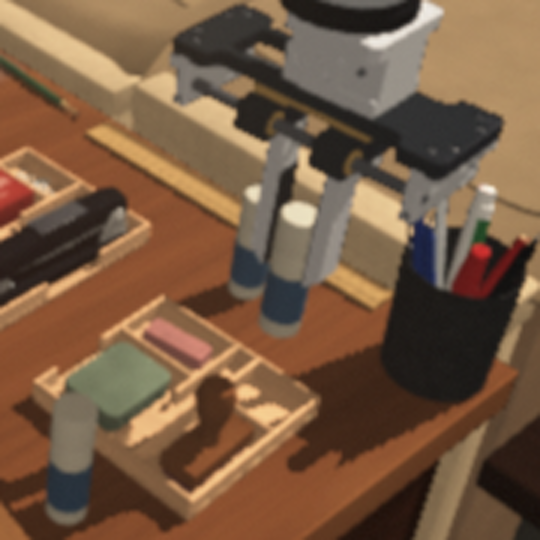

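The crop shows the glue stick held upright at (290,265), above and clear of the pen cup, with the tin and the stamp seated in their compartments. I'll lower it into the well.

Request:
servo_tool(
  steps=[
    {"grip": 1,"x": -0.001,"y": -0.002,"z": 0.01,"turn": 0},
    {"grip": 1,"x": -0.001,"y": -0.002,"z": 0.04,"turn": 0},
    {"grip": 1,"x": -0.001,"y": -0.002,"z": 0.06,"turn": 0},
    {"grip": 1,"x": -0.001,"y": -0.002,"z": 0.07,"turn": 0},
    {"grip": 1,"x": -0.001,"y": -0.002,"z": 0.0745,"turn": 0},
    {"grip": 1,"x": -0.001,"y": -0.002,"z": 0.0745,"turn": 0},
    {"grip": 1,"x": -0.001,"y": -0.002,"z": 0.0745,"turn": 0},
    {"grip": -0.1,"x": -0.001,"y": -0.002,"z": 0.0745,"turn": 0},
    {"grip": -0.1,"x": -0.001,"y": -0.002,"z": 0.0745,"turn": 0},
    {"grip": -0.1,"x": -0.001,"y": -0.002,"z": 0.0745,"turn": 0},
    {"grip": -0.1,"x": -0.001,"y": -0.002,"z": 0.0745,"turn": 0},
    {"grip": -0.1,"x": -0.001,"y": -0.002,"z": 0.0745,"turn": 0},
  ],
)

```text
t: 36.9
tool_pos: [533.2, -193.6, 31.0]
ee_rot: [-0.0, -0.033, 0.999, 0.0]
wrist_force: [-0.4, 0.9, -0.5]
width: 0.551
gripper_force: 0.0
```

Request:
servo_tool(
  steps=[
    {"grip": -0.2,"x": 0,"y": 0,"z": -0.02,"turn": 0},
    {"grip": -0.3,"x": 0,"y": 0,"z": -0.06,"turn": 0},
    {"grip": -0.5,"x": 0,"y": 0,"z": -0.11,"turn": 0},
    {"grip": -1,"x": 0,"y": 0,"z": -0.16,"turn": 0},
    {"grip": -1,"x": 0,"y": 0.06,"z": -0.2,"turn": 0},
    {"grip": -1,"x": 0,"y": 0.12,"z": -0.2,"turn": 0},
    {"grip": -1,"x": 0,"y": 0.18,"z": -0.2,"turn": 0},
    {"grip": -1,"x": 0,"y": 0.24,"z": -0.2,"turn": 0},
    {"grip": -1,"x": 0,"y": 0.3,"z": -0.2,"turn": 0},
    {"grip": -1,"x": 0,"y": 0.3,"z": -0.2,"turn": 0},
    {"grip": -1,"x": 0,"y": 0.3,"z": -0.2,"turn": 0},
  ],
)

```text
t: 38.28
tool_pos: [513.3, 105.2, 230.9]
ee_rot: [-0.0, -0.033, 0.999, -0.0]
wrist_force: [-0.4, -1.0, 0.7]
width: 1.005
gripper_force: 0.0
```

```bash
python3 - <<'E'
from h import *
s=snap('scene'); t=snap('top')
a=cv2.resize(s['image'][140:330,200:440],(480,380)); b=cv2.resize(t['image'][150:245,255:415],(320,190))
im=np.zeros((380,800,3),np.uint8); im[:,:480]=a; im[:190,480:]=b
cv2.imwrite('pics/c11.png',im[...,::-1])
P=cloud(t); z=P[...,2]; q=P[(z>60)&(abs(P[...,0]-530)<40)&(abs(P[...,1]+190)<40)]; print('glue',len(q),np.median(q,0))
o=get_obs(); print(o['tool_pos'],o['width'],o['t'])
E
```

```text
glue 131 [ 531.94470928 -189.71432076   93.18027869]
[513.58678419 103.88226705 230.81144575] 1.0001391653236205 38.375
```

View pics/c11.png

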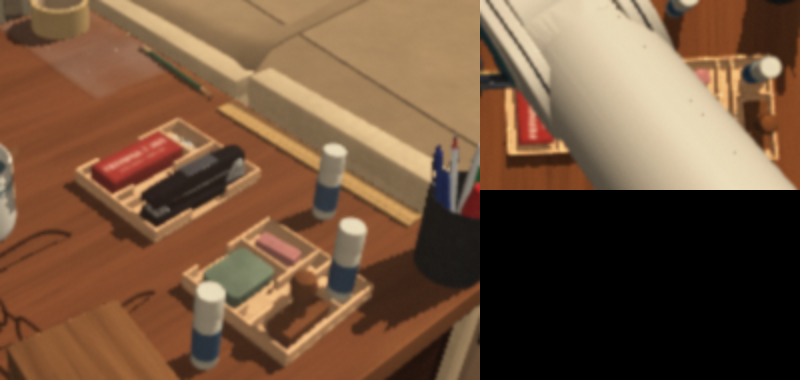

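All five items are upright in their compartments: carton (137,160), stapler (195,182), tin (240,272), stamp (303,300) and glue stick (347,258). The arm is clear of everything, so I'll hand in.

```bash
python3 -c "
from workcell import job
print(job.sign_off())"
```

```text
the job is handed in; nothing more can be done
None
```

The job is handed in at about 38 s on the robot's clock: the stapler and carton are in the stapling organiser, and the stamp, tin and leftmost glue stick are in the stamping organiser, all upright and flat in their own compartments; the stapler was carried by its narrow upper part rather than its base because the real fingertips sit about 21 mm above the reported tool position, which I corrected for afterwards.

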